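# Close the pots with their lids, load the shaker and set its selector

### The arm

A 7-joint arm with a two-finger parallel gripper is mounted at the origin on a cart in front of the work surface, level with it; the furniture and walls round the work are solid. World frame = base frame: x ahead of the robot, y to its left, z up, the work surface at z = 0. Lengths are in m, angles in degrees, forces in N, time in s.
With the tool pointing down it reaches from about 0.425 to 0.95 m from the base axis. Payload 4.7 kg.
Tool frame: the origin (TCP) lies midway between the tips of the shut fingers; the grasp point (between the pads) lies 19 mm behind it; z points along the fingers, x is the direction in which the jaws open and shut, and the axes are right-handed (so a half turn about z gives the same grasp; the last joint's range is limited). The gripper opens to 85 mm and grips with 20 to 120 N. Pads are 22 mm wide; open, the fingers measure 114 mm over their backs; the gripper's body (76 mm by 85 mm) begins 54 mm behind the grasp point. The pads swing forward as they close: fully open they stand 13 mm farther back than shut.
Start: joints at [69.62, 26.849, -2.785, 87.806, 1.381, 65.374, -4.715], TCP at [0.217, -0.639, 0.192] pointing down, gripper open.
Joint ranges: [-148.3, 148.3], [-19.14, 114.17], [-79.39, 73.82], [5.75, 140.21], [-59.74, 239.74], [12.07, 113.84], [-152.46, 152.46]. Speed limits (degrees/s): [147.25, 147.25, 180, 180, 180, 180, 180].

### API

Orientations are given as [roll, pitch, yaw] about the fixed x, y, z axes, in that order (R = Rz(yaw) Ry(pitch) Rx(roll)).
In Python, from plant import status, camera, job gives the robot as it stands. The module is installed in compiled form; this text tells all that it offers.
- The arm moves only by the tool step_arm, never from a script. Its argument "motion" is a list of rows, each a list of 5 numbers: the finger opening in m, from 0 to 0.0854, then the shift along the world's x, y, z in m, then the turn about the world's z in rad. In form: [[jaw, dx, dy, dz, twist], ...]. A call has 1 to 8 rows; each row shifts and turns the commanded pose from where the row before left it; what a row does not reach is not made up. A row lasts 1/12 s, in which the tool goes at most 41.7 mm and 7.16 degrees, less where a joint would pass 70% of its speed; a pose out of reach is approached as far as the arm can. A call is refused whole if a number of a shift passes 0.0417 or a number of a turn 0.125, either way. A call with a gripper value outside its range is refused whole. The fingers move at their own pace and stop on an object; "newtons" is the grip in N (left out, the last holds). Time passes only in rows, so rows that do not move let the fingers close. It gives the time, the measured TCP pose, the force and the opening at its end, in the units of the state.
- status.get_obs(): the state, without advancing time (a new reading comes with each control period).
- camera(name): name is "side" or "top" or "wrist"; returns a dict with "frame" (420x560x3 uint8, red, green, blue), "depth" (420x560 float32, m along the optical axis (not along the pixel's ray), 0 where there is no reading), "intrinsics" (3x3 intrinsics, pixels), "D" ([k1, k2, p1, p2, k3] as OpenCV has them; the pictures are not rectified), "R" (3x3) and "t" (3): a world point X has camera coordinates R X + t. Camera axes: x right, y down, z forward; pixel columns grow to the right and rows downward; lengths in m; the calibration is good to about 2 mm. A picture is of the moment at which its call begins.
- job.job_done(): hands the job in, once; it reports no verdict.
The state is a dict: "time": time; "q": joint angles; "qvel": joint speeds; "tau": joint torques, N m; "tcp_pos": TCP position; "orientation": TCP orientation; "ft_force": force on the tool from outside, world axes, zero at the start; "wrist_torque": the same for the moment, N m; "width": finger opening in m.
Only numpy, scipy, OpenCV 4.12 (cv2) and the standard library are available. Lean on these libraries where they do the work, as an engineer would, in place of code of your own. Each camera call takes 0.05 s, during which the arm holds its last target.

### The job

Three or four aluminium pots and four lids lie scattered on the bench: stand every pot upright on the bed of the shaker, inside its rim, and close each with the lid of the same outline, fully seated. Then, once all are on the bed and closed, turn the shaker's selector to the mark that has as many dots as there are pots. If a lid is left over keep it off the bed, and leave the other things on the bench where they are.

Things in the scene. Friction and masses are not known exactly. Their poses are not given: they have to be found in the camera images.
- pot_round: Open bare-aluminium pot of round outline: round, 58 mm in diameter; any yaw fits; 56 mm tall, walls 5 mm thick, floor 5 mm, 0.18 kg. Origin at the centre of its underside, z up. May be absent (None from the start).
- lid_round: Lid of the round pot, always present: aluminium plate 5 mm thick, outline as the pot; under it a boss 6 mm deep, 42 mm in diameter (3 mm play all round in the pot); on top a black bar handle 36 mm long (lid's x), 12 mm wide (y), 30 mm tall. Origin: centre of the boss's underside, z up; plate 6 to 11 mm, handle 11 to 41 mm above it. Seated, it is 50 mm above the pot's origin. 0.08 kg.
- pot_square: Open bare-aluminium pot of square outline: square, 56 x 56 mm; 56 mm tall, walls 5 mm thick, floor 5 mm, 0.18 kg. Origin at the centre of its underside, z up. May be absent (None from the start).
- lid_square: Lid of the square pot, always present: aluminium plate 5 mm thick, outline as the pot; under it a boss 6 mm deep, 40 x 40 mm (3 mm play all round in the pot); on top a black bar handle 36 mm long (lid's x), 12 mm wide (y), 30 mm tall. Origin: centre of the boss's underside, z up; plate 6 to 11 mm, handle 11 to 41 mm above it. Seated, it is 50 mm above the pot's origin. 0.08 kg.
- pot_hex: Open bare-aluminium pot of hexagonal outline: hexagonal, 56 mm across flats; its y axis is square to a pair of flats; 56 mm tall, walls 5 mm thick, floor 5 mm, 0.18 kg. Origin at the centre of its underside, z up. May be absent (None from the start).
- lid_hex: Lid of the hexagonal pot, always present: aluminium plate 5 mm thick, outline as the pot; under it a boss 6 mm deep, 40 mm across flats (3 mm play all round in the pot); on top a black bar handle 36 mm long (lid's x), 12 mm wide (y), 30 mm tall. Origin: centre of the boss's underside, z up; plate 6 to 11 mm, handle 11 to 41 mm above it. Seated, it is 50 mm above the pot's origin. 0.08 kg.
- pot_oblong: Open bare-aluminium pot of oblong outline: oblong (rectangular), 62 mm along its x axis and 42 mm along its y axis; 56 mm tall, walls 5 mm thick, floor 5 mm, 0.18 kg. Origin at the centre of its underside, z up. May be absent (None from the start).
- lid_oblong: Lid of the oblong pot, always present: aluminium plate 5 mm thick, outline as the pot; under it a boss 6 mm deep, 46 x 26 mm (3 mm play all round in the pot); on top a black bar handle 36 mm long (lid's x), 12 mm wide (y), 30 mm tall. Origin: centre of the boss's underside, z up; plate 6 to 11 mm, handle 11 to 41 mm above it. Seated, it is 50 mm above the pot's origin. 0.08 kg.
- shaker: Fixed bench shaker, origin under the middle of its bed at bench level, y towards its control box. Rubber bed 220 x 220 mm, 30 mm above the bench, in a rim 5 mm higher (240 x 240 mm outside); holds four pots with centres 50 mm either way of the middle. White control box 150 (x) by 88 mm, centred at y = 167 mm, top 51.5 mm above the bench.
- bed (a point): Centre of the bed's top surface; axes as the shaker's.
- selector_grip (a point): Middle of the selector's grip, on its upright axis, 72 mm above the bench. Black knob on the control box: skirt 48 mm across, 8 mm tall, its top 60 mm above the bench; on it a bar grip 42 mm long (x axis), 13 mm wide (y), its top 85 mm above the bench. The white line on the bar's -x half is the pointer.
- selector (a joint): Selector angle, rad, growing clockwise seen from above. Detents at 0 (mark with two dots), 0.6 (three dots), 1.2 (four dots), stops at -0.12 and 1.32; let go, it snaps to the nearest detent; about 0.1 N m takes it over.
- v_block: Bystander: steel V-block 33 x 40 x 34 mm, origin under its centre.
- turned_part: Bystander: small turned aluminium bush with a collar, 46 mm across, 34 mm tall, origin under its centre.
- part_c: Bystander behind the pots: turned aluminium part 46 mm across, 36 mm tall, origin under its centre.
- block: Bystander behind the pots: upright steel gauge block 35 x 9 x 50 mm, origin under its centre.

How it is judged:
By the outcome, as a careful person would: the job done as asked, in the order asked, and still so for the second after the job is handed in, with the robot touching nothing.
Of pot_round, pot_square, pot_hex, pot_oblong only 3 to 4 are there at a start; the rules pass over those that are not, and their reading is None.
At some moment in a run one of pot_round, lid_round, pot_square, lid_square, pot_hex, lid_hex, pot_oblong, lid_oblong may be knocked a few centimetres aside while the robot is not near it.
It also fails if it takes over 210 s, if anything falls off the work surface, if the arm or the gripper's body presses on something with over 40 N, if the wrist force passes 120 N, or if a joint passes its speed limit or range.

## Working session

There is one attempt and no reset: what is moved stays moved. The work goes in short steps, Python scripts to look and compute and a tool call to move; the robot and the scene stay as the last step left them, time stands still between calls to the robot, and variables do not carry over. Pictures are saved under pics/ and viewed, and the job is handed in when it is done.

Besides the shell and the picture viewer there is one more tool, called as a command line: name --pt "numbers of a row" for each row, then --argument value for the rest. step_arm: Moves the arm, as the interface text tells. Its arguments: {"type":"object","properties":{"motion":{"type":"array"},"newtons":{"type":"number"}},"required":["motion"]}

```bash
mkdir -p pics; python3 - <<'E'
from plant import status,camera
import cv2,numpy as np
print(status.get_obs())
for n in ["side","top","wrist"]:
    c=camera(n); cv2.imwrite(f"pics/{n}0.png",c["frame"][:,:,::-1]); np.savez(f"{n}0.npz",**c)
    print(n,c["intrinsics"].tolist(),c["D"],c["R"].round(4).tolist(),c["t"], -c["R"].T@c["t"])
E
```

```text
{'time': 0.0, 'q': array([69.61960052, 26.89810282, -2.78510673, 87.87666384,  1.37953801,
       65.37679039, -4.71337795]), 'qvel': array([ 0.02829742,  0.07802777,  0.1020851 , -0.02921001,  0.0116447 ,
       -0.0857921 , -0.01069694]), 'tau': array([-1.53442879e-04, -5.10301280e+01, -4.61862946e-02, -2.37710613e+01,
        1.07864730e-02,  7.57709902e-03,  7.84508458e-09]), 'tcp_pos': array([ 0.21648236, -0.63860224,  0.19053047]), 'orientation': array([ 1.79997008e+02,  1.18016813e-01, -7.12713259e+01]), 'ft_force': array([ 0.16976658, -0.21679886, -0.84927173]), 'wrist_torque': array([-0.02677424, -0.01681346, -0.02114875]), 'width': 0.08532040723768229}
side [[523.4428109719665, 0.0, 274.9320764529078], [0.0, 523.4428109719665, 208.1128216446335], [0.0, 0.0, 1.0]] [7.88677335e-05 0.00000000e+00 0.00000000e+00 0.00000000e+00
 0.00000000e+00] [[-0.8534, -0.521, -0.0164], [-0.2512, 0.4387, -0.8628], [0.4567, -0.7322, -0.5053]] [0.45855881 0.18532623 0.96138581] [-0.00117149  0.86149667  0.65322798]
top [[478.99389834512033, 0.0, 281.0095203173278], [0.0, 478.99389834512033, 214.29814451544365], [0.0, 0.0, 1.0]] [0.0486026 0.        0.        0.        0.       ] [[-0.0167, -0.9998, 0.0049], [-0.992, 0.016, -0.1249], [0.1248, -0.007, -0.9922]] [0.02972328 0.51565576 1.3059526 ] [0.34902462 0.03055299 1.35997973]
wrist [[316.05918864755654, 0.0, 281.2679543273313], [0.0, 316.05918864755654, 212.47430128748132], [0.0, 0.0, 1.0]] [0.00024025 0.         0.         0.         0.        ] [[0.3211, -0.947, -0.0017], [-0.9092, -0.3088, 0.2793], [-0.2651, -0.0882, -0.9602]] [-0.67434651 -0.03642262  0.37918024] [ 0.2839621  -0.61644628  0.37310454]
```

View pics/top0.png

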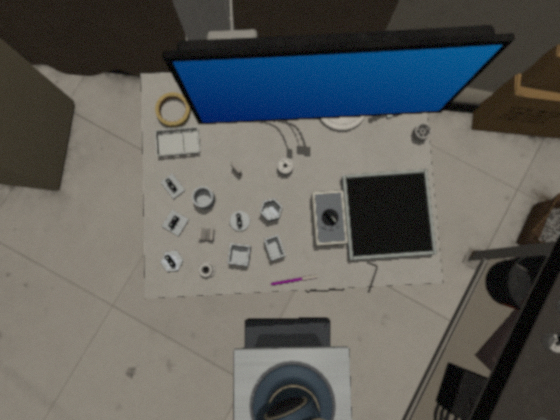

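View pics/side0.png

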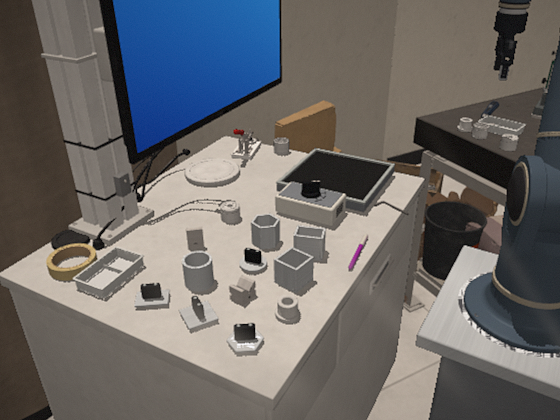

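View pics/wrist0.png

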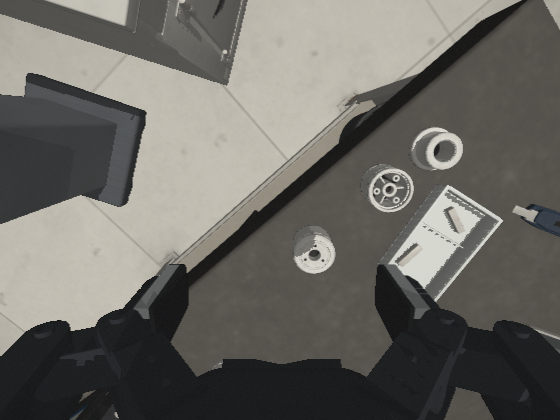

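The start views show all four pots and four lids, upright. In the top view the round pot is at about (203,199), hex at (270,212), square at (240,257) and oblong at (274,250). The lids are oblong (172,187), square (175,224), hex (172,261) and round (240,221). Next I'll measure them from the depth images.

```bash
cat > h.py <<'E'
import numpy as np,cv2
from plant import status,camera
def cloud(c,sub=1):
    d=c["depth"];H,W=d.shape;K=c["intrinsics"]
    u,v=np.meshgrid(np.arange(W),np.arange(H))
    p=cv2.undistortPoints(np.stack([u,v],-1).reshape(-1,1,2).astype(np.float64),K,c["D"]).reshape(H,W,2)
    P=np.concatenate([p*d[...,None],d[...,None]],-1)
    return (P-c["t"])@c["R"],d>0
def proj(c,X):
    r,_=cv2.Rodrigues(c["R"]); return cv2.projectPoints(np.asarray(X,float).reshape(-1,1,3),r,c["t"],c["intrinsics"],c["D"])[0].reshape(-1,2)
def hmap(P,ok,x0,x1,y0,y1,res,zmax=0.15):
    # rows: x descending (away up), cols: y descending (left = +y)
    h=np.full((int(round((x1-x0)/res)),int(round((y1-y0)/res))),np.nan)
    Q=P[ok]; m=(Q[:,0]>x0)&(Q[:,0]<x1)&(Q[:,1]>y0)&(Q[:,1]<y1)&(Q[:,2]<zmax); Q=Q[m]
    i=((x1-Q[:,0])/res).astype(int).clip(0,h.shape[0]-1); j=((y1-Q[:,1])/res).astype(int).clip(0,h.shape[1]-1)
    o=np.argsort(Q[:,2]); h[i[o],j[o]]=Q[o,2]; return h
E
python3 - <<'E'
from h import *
for n in ["side","top"]:
    c=dict(np.load(f"{n}0.npz")); P,ok=cloud(c)
    h=hmap(P,ok,0.3,0.85,-0.45,0.5,0.0025 if n=="top" else .0025)
    im=np.nan_to_num((h+0.01)/0.1*255).clip(0,255).astype(np.uint8)
    im=cv2.applyColorMap(im,cv2.COLORMAP_JET); im[np.isnan(h)]=0
    cv2.imwrite(f"pics/h_{n}.png",cv2.resize(im,None,fx=2,fy=2,interpolation=0))
    f=cv2.resize(c["frame"][:,:,::-1][150:310,130:450] if n=="top" else c["frame"][:,:,::-1][170:370,100:420],None,fx=2.5,fy=2.5,interpolation=cv2.INTER_CUBIC)
    cv2.imwrite(f"pics/crop_{n}.png",f)
    # table height check
    m=ok&(abs(P[...,2])<.02)&(P[...,0]>.35)&(P[...,0]<.8)&(abs(P[...,1])<.4); print(n,np.median(P[...,2][m]))
E
```

```text
side -0.0002994852793509613
top -5.05656000628301e-05
```

View pics/h_side.png

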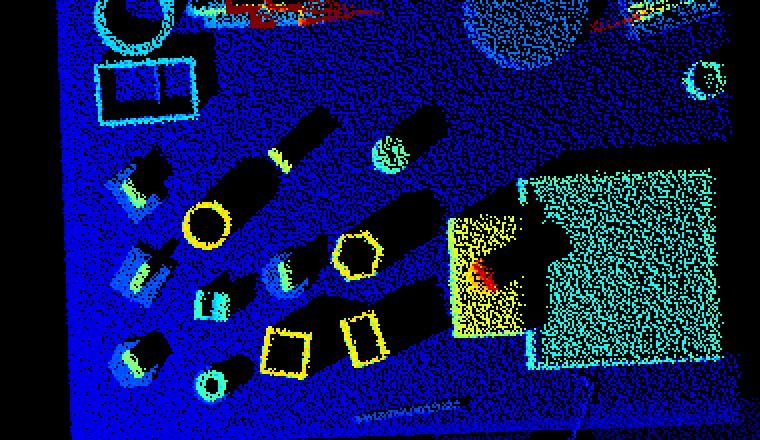

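View pics/h_top.png

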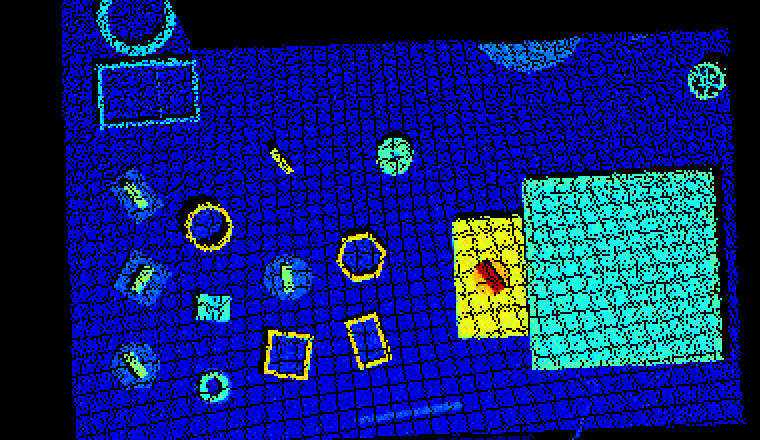

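View pics/crop_top.png

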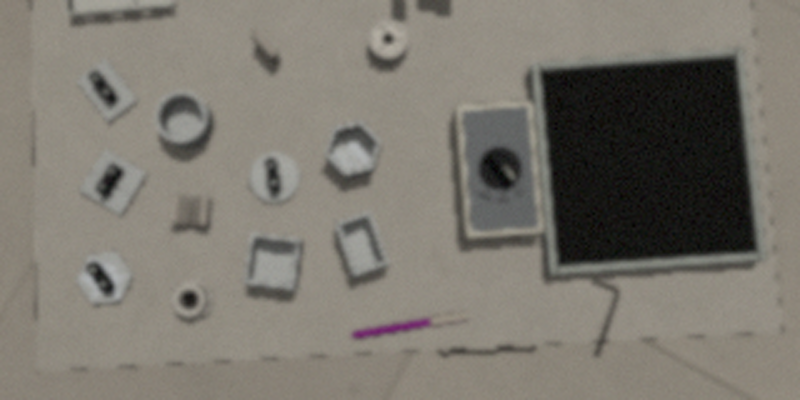

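View pics/crop_side.png

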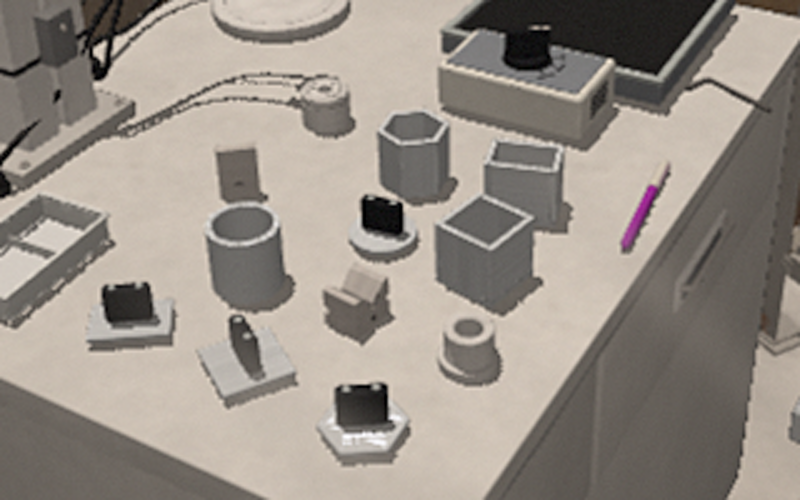

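```bash
cat > fit.py <<'E'
from h import *
from scipy.optimize import minimize
# 2D signed distance to outline
def sdf(name,p):
    x,y=p[:,0],p[:,1]
    if name=="round": return np.hypot(x,y)-.029
    if name=="hex":
        a=np.radians([90,30,-30]); return np.max([abs(x*np.cos(t)+y*np.sin(t)) for t in a],0)-.028
    hx,hy=(.028,.028) if name=="square" else (.031,.021)
    return np.maximum(abs(x)-hx,abs(y)-hy)
SYM={"round":360,"square":90,"hex":60,"oblong":180}
def fitpot(name,Q,g,z0=0):
    # Q pts Nx3, rim pts z near .056+z0
    m=(abs(Q[:,2]-.056-z0)<.006)&(np.hypot(*(Q[:,:2]-g).T)<.05); R=Q[m,:2]
    def cost(v):
        c,s=np.cos(v[2]),np.sin(v[2]); d=(R-v[:2]); p=np.c_[d@[c,s],d@[-s,c]]
        e=sdf(name,p)+.0025; return np.mean(np.minimum(np.maximum(abs(e)-.002,0)*1e3,6)**2)
    best=None
    for y in ([0] if name=="round" else np.radians(np.arange(0,SYM[name],15))):
        r=minimize(cost,[*g,y],method="Nelder-Mead",options=dict(initial_simplex=np.array([[*g,y],[g[0]+.004,g[1],y],[g[0],g[1]+.004,y],[g[0],g[1],y+.15]]),maxiter=400))
        if best is None or r.fun<best.fun: best=r
    return best.x[:2],np.degrees(best.x[2])%SYM[name],best.fun,m.sum()
def fitlid(name,Q,g,z0=0):
    # handle rect top and plate mask: handle 36x12 at z 41 ; use minAreaRect of handle top pts
    m=(Q[:,2]-z0>.034)&(Q[:,2]-z0<.046)&(np.hypot(*(Q[:,:2]-g).T)<.04); H=Q[m,:2]
    c=H.mean(0)
    def cost(v):
        cc,s=np.cos(v[2]),np.sin(v[2]); d=(H-v[:2]); ex=np.maximum(abs(d@[cc,s])-.018,0);ey=np.maximum(abs(d@[-s,cc])-.006,0)
        return np.mean((np.minimum(np.hypot(ex,ey)*1e3,6))**2)
    w=np.linalg.eigh(np.cov((H-c).T))[1][:,1]; y0=np.arctan2(w[1],w[0])
    r=minimize(cost,[*c,y0],method="Nelder-Mead")
    mp=(Q[:,2]-z0>.0085)&(Q[:,2]-z0<.016)&(np.hypot(*(Q[:,:2]-g).T)<.045); S=Q[mp,:2]
    def cost2(v):
        cc,s=np.cos(v[2]),np.sin(v[2]); d=(S-v[:2]); e=sdf(name,np.c_[d@[cc,s],d@[-s,cc]])
        # points inside; handle inside; 
        return np.mean(np.minimum(np.maximum(e,0)*1e3,6)**2)+cost(v)
    r2=minimize(cost2,r.x,method="Nelder-Mead")
    return r2.x[:2],np.degrees(r2.x[2])%180,np.degrees(y0)%180,r2.fun,c,m.sum(),mp.sum()
E
python3 - <<'E'
from fit import *
np.set_printoptions(precision=4,suppress=True)
px=lambda u,v:np.array([.85-v*.00125,.5-u*.00125])
pots=dict(round=px(207,226),hex=px(360,257),square=px(287,354),oblong=px(366,340))
lids=dict(round=px(288,278),hex=px(135,364),square=px(142,278),oblong=px(136,196))
A=[]
for n in ["side","top"]:
    c=dict(np.load(f"{n}0.npz")); P,ok=cloud(c); Q=P[ok]; A.append(Q)
A.append(np.concatenate(A))
for k,g in pots.items():
    for n,Q in zip(["side","top","both"],A): print("pot",k,n,*fitpot(k,Q,g))
for k,g in lids.items():
    for n,Q in zip(["side","top","both"],A): print("lid",k,n,*fitlid(k,Q,g))
# shaker: box top z .0515 and bed rim
for n,Q in zip(["side","top"],A):
    m=(abs(Q[:,2]-.0515)<.004)&(Q[:,0]>.38)&(Q[:,0]<.62)&(Q[:,1]>-.17)&(Q[:,1]<-.04); print(n,"box",cv2.minAreaRect(Q[m,:2].astype(np.float32)*1000))
    m=(Q[:,2]>.026)&(Q[:,2]<.039)&(Q[:,0]>.36)&(Q[:,0]<.66)&(Q[:,1]>-.42)&(Q[:,1]<-.16); print(n,"bed",cv2.minAreaRect(Q[m,:2].astype(np.float32)*1000))
    m=(Q[:,2]>.078)&(Q[:,2]<.092)&(Q[:,0]>.38)&(Q[:,0]<.62)&(Q[:,1]>-.17)&(Q[:,1]<-.04); print(n,"grip",Q[m].mean(0),m.sum(),cv2.minAreaRect(Q[m,:2].astype(np.float32)*1000))
E
```

```text
pot round side [0.5684 0.2409] 6.360798190012478 0.5838596524228535 258
pot round top [0.5663 0.2389] 4.33156842042627 0.10001568960784257 122
pot round both [0.5675 0.2401] 1.3712685336515469 0.7325467977908757 380
pot hex side [0.5306 0.0529] 41.95368757861699 0.5277135546360989 193
pot hex top [0.5284 0.0484] 43.18644661179056 0.03402794281114567 128
pot hex both [0.5294 0.0513] 41.70002064451843 1.3306679096069813 321
pot square side [0.4083 0.1424] 81.27895850608076 0.45303959738045285 297
pot square top [0.4065 0.1403] 82.09459071625275 0.03270448715410279 143
pot square both [0.4078 0.1417] 81.63152744489945 0.5641227809965589 440
pot oblong side [0.4258 0.0441] 18.436817655478134 0.6086710795887227 218
pot oblong top [0.4239 0.0396] 18.564351743925585 0.031112162901655728 128
pot oblong both [0.4247 0.0426] 18.3444153801192 1.2311348253671786 346
lid round side [0.505  0.1429] 8.379389546521622 10.992183382358746 0.06825635845217483 [0.5041 0.1439] 90 245
lid round top [0.5037 0.1398] 7.647147720753708 8.069803813092108 0.3504876360672845 [0.5016 0.1401] 55 205
lid round both
[... 1106 characters left out ...]
375, -106.67958068847656), (147.60137939453125, 88.48688507080078), 4.656409740447998)
side bed ((515.6558227539062, -277.4645690917969), (243.16725158691406, 246.6472930908203), 2.976212501525879)
side grip [ 0.5043 -0.107   0.0823] 76 ((505.4740905761719, -108.91346740722656), (42.68112564086914, 16.567218780517578), 32.78098678588867)
top box ((502.5723571777344, -112.69728088378906), (148.767578125, 87.30039978027344), 2.7455241680145264)
top bed ((513.1165161132812, -278.58160400390625), (240.46543884277344, 240.12921142578125), 3.1612699031829834)
top grip [ 0.5034 -0.1126  0.0842] 77 ((503.2765197753906, -112.92245483398438), (41.10853576660156, 13.594995498657227), 37.94125747680664)
```

step_arm --pt "0.085 0.019 0.029 0.006 0" --pt "0.085 0.019 0.029 0.006 0" --pt "0.085 0.019 0.029 0.006 0" --pt "0.085 0.019 0.029 0.006 0" --pt "0.085 0.019 0.029 0.006 0" --pt "0.085 0.019 0.029 0.006 0" --pt "0.085 0.019 0.029 0.006 0" --pt "0.085 0.019 0.029 0.006 0"

```text
time: 0.82
tcp_pos: [0.3692, -0.4056, 0.2398]
orientation: [180.0, 0.0, -71.3]
ft_force: [1.1, -0.1, 0.4]
width: 0.0854
```

step_arm --pt "0.085 0.019 0.029 0.006 0" --pt "0.085 0.019 0.029 0.006 0" --pt "0.085 0.019 0.029 0.006 0" --pt "0.085 0.019 0.029 0.006 0" --pt "0.085 0.019 0.029 0.006 0" --pt "0.085 0.019 0.029 0.006 0" --pt "0.085 0.0 0.0 0.0 0"

```text
time: 1.4
tcp_pos: [0.4874, -0.2252, 0.277]
orientation: [-179.7, 0.1, -70.6]
ft_force: [0.9, 0.5, 0.7]
width: 0.0849
```

```bash
python3 - <<'E'
from h import *
c=camera("wrist"); cv2.imwrite("pics/w1.png",c["frame"][:,:,::-1]); np.savez("w1.npz",**c)
o=status.get_obs(); print(o["time"],o["tcp_pos"],o["orientation"])
E
```

```text
1.45 [ 0.48511426 -0.22901735  0.27627164] [-1.79876183e+02  1.08803630e-02 -7.07986408e+01]
```

View pics/w1.png

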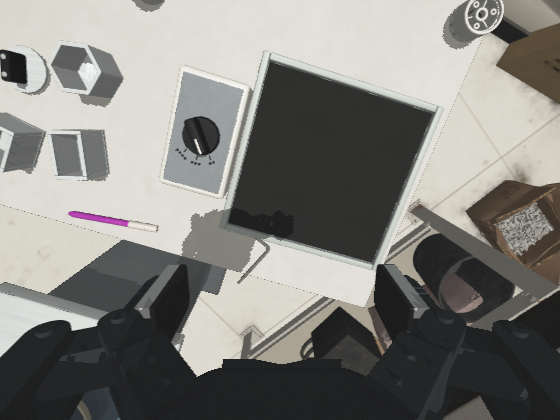

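```bash
python3 - <<'E'
from fit import *
c=dict(np.load("w1.npz")); f=c["frame"][:,:,::-1]
cv2.imwrite("pics/w1k.png",cv2.resize(f[90:190,140:260],None,fx=6,fy=6,interpolation=cv2.INTER_CUBIC))
P,ok=cloud(c);Q=P[ok]
np.set_printoptions(precision=4,suppress=True)
print("oblong",fitpot("oblong",Q,np.array([.425,.042]))); print("hex",fitpot("hex",Q,np.array([.5295,.05])))
m=(Q[:,2]>.026)&(Q[:,2]<.039)&(Q[:,0]>.36)&(Q[:,0]<.66)&(Q[:,1]>-.42)&(Q[:,1]<-.16); print("bed",cv2.minAreaRect(Q[m,:2].astype(np.float32)*1000))
m=(Q[:,2]>.078)&(Q[:,2]<.092)&(Q[:,0]>.38)&(Q[:,0]<.62)&(Q[:,1]>-.17)&(Q[:,1]<-.04); print("grip",Q[m].mean(0),m.sum(),cv2.minAreaRect(Q[m,:2].astype(np.float32)*1000))
m=(abs(Q[:,2]-.0515)<.003)&(Q[:,0]>.38)&(Q[:,0]<.62)&(Q[:,1]>-.17)&(Q[:,1]<-.04); print("box",cv2.minAreaRect(Q[m,:2].astype(np.float32)*1000),Q[m,2].mean())
for y in [.03,0]: 
  for x in (.4,.5,.6): pass
for (u,v) in [(180,152),(185,160),(195,162),(210,160)]: print(u,v,P[v,u])
E
```

```text
oblong (array([0.4259, 0.0398]), np.float64(18.23453069928265), np.float64(0.06796608132274397), np.int64(874))
hex (array([0.5304, 0.0483]), np.float64(42.16177895812592), np.float64(0.04877387246049972), np.int64(941))
bed ((513.9200439453125, -277.9484558105469), (240.5253448486328, 243.0576171875), 2.976619243621826)
grip [ 0.506  -0.1131  0.0845] 435 ((505.2763977050781, -112.6107177734375), (41.8819694519043, 13.193256378173828), 36.969566345214844)
box ((505.18841552734375, -112.6103286743164), (147.65359497070312, 86.078125), 3.2258925437927246) 0.05130355184250471
180 152 [ 0.4766 -0.0928  0.0534]
185 160 [ 0.469  -0.1015  0.0538]
195 162 [ 0.4704 -0.1137  0.0519]
210 160 [ 0.4791 -0.131   0.0505]
```

View pics/w1k.png

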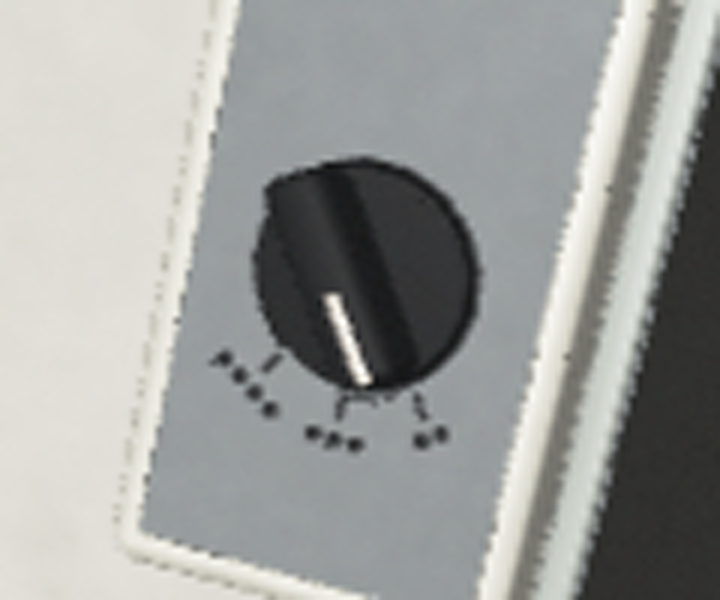

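The wrist view shows the pointer on the two-dot mark. The four-dot mark is clockwise from it, towards the pots. The wrist and top fits agree, so I'm going to the oblong pot first.

step_arm --pt "0.08 -0.007 0.034 -0.012 -0.007" --pt "0.08 -0.007 0.034 -0.012 0" --pt "0.08 -0.007 0.034 -0.012 0" --pt "0.08 -0.007 0.034 -0.012 0" --pt "0.08 -0.007 0.034 -0.012 0" --pt "0.08 -0.007 0.034 -0.012 0" --pt "0.08 -0.007 0.034 -0.012 0" --pt "0.08 -0.007 0.034 -0.012 0"

```text
time: 2.12
tcp_pos: [0.4259, 0.0387, 0.1789]
orientation: [180.0, -0.1, -71.8]
ft_force: [-0.0, 1.1, 1.2]
width: 0.08
```

step_arm --pt "0.07 0 0 0 0" --pt "0.07 0 0 0 0" --pt "0.07 0 0 0 0"

```text
time: 2.37
tcp_pos: [0.4269, 0.0373, 0.1795]
orientation: [180.0, -0.0, -71.8]
ft_force: [-0.9, -0.9, -0.2]
width: 0.07
```

```bash
cat > look.py <<'E'
import sys
from fit import *
np.set_printoptions(precision=4,suppress=True)
def look(tag,pots={},lids={},cams=("wrist",),pic=None,zp=0,zl=0):
    o=status.get_obs(); print("t",round(o["time"],2),"tcp",o["tcp_pos"],"rpy",o["orientation"].round(2),"w",round(o["width"],4),"f",o["ft_force"].round(1))
    for n in cams:
        c=camera(n); np.savez(f"{tag}_{n}.npz",**c); cv2.imwrite(f"pics/{tag}_{n}.png",c["frame"][:,:,::-1])
        P,ok=cloud(c);Q=P[ok]
        for k,g in pots.items():
            try: print(n,"pot",k,*fitpot(k,Q,np.array(g[:2]),g[2] if len(g)>2 else 0))
            except Exception as e: print(n,"pot",k,"ERR",e)
        for k,g in lids.items():
            try: print(n,"lid",k,*fitlid(k,Q,np.array(g[:2]),g[2] if len(g)>2 else 0)[:4])
            except Exception as e: print(n,"lid",k,"ERR",e)
E
python3 - <<'E'
from look import *
look("a1",dict(oblong=(.426,.04),square=(.407,.1405),hex=(.53,.048),round=(.567,.239)),dict(round=(.504,.14)))
E
```

```text
t 2.37 tcp [0.4269 0.0373 0.1795] rpy [179.98  -0.04 -71.77] w 0.07 f [-0.9 -0.9 -0.2]
wrist pot oblong [0.4262 0.0407] 18.307582278649786 0.01501801448458905 1012
wrist pot square [0.4084 0.1384] 81.88712355383069 0.02963401801614563 1299
wrist pot hex [0.5303 0.0493] 41.97831655334053 0.03248394273363171 1255
wrist pot round [0.5659 0.2391] 3.978873577297383 0.0 67
wrist lid round [0.5045 0.1389] 10.122445336765878 9.792724868916224 0.00021144717656336158
```

View pics/a1_wrist.png

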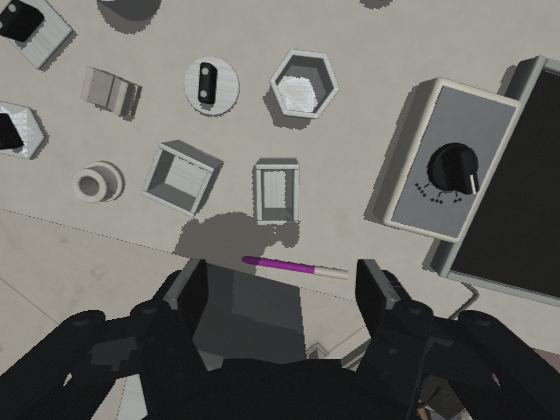

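step_arm --pt "0.07 -0.001 0.003 -0.03 0" --pt "0.07 0 0 -0.04 0" --pt "0.07 0 0 -0.04 0" --pt "0.07 0 0 -0.03 0" --pt "0.07 0 0 -0.017 0" --pt "0.07 0 0 0 0"

```text
time: 2.92
tcp_pos: [0.4233, 0.0395, 0.0196]
orientation: [179.6, 0.1, -71.8]
ft_force: [-0.0, -0.8, -0.2]
width: 0.0703
```

step_arm --pt "0.03 0 0 0 0" --pt "0.03 0 0 0 0" --pt "0.03 0 0 0 0" --pt "0.03 0 0 0 0" --pt "0.03 0 0 0 0" --pt "0.03 0 0 0 0" --newtons 60

```text
time: 3.42
tcp_pos: [0.4263, 0.0416, 0.0234]
orientation: [-179.9, -0.0, -71.7]
ft_force: [-0.4, -0.9, -0.5]
width: 0.0305
```

```bash
python3 - <<'E'
from look import *
look("a2",cams=("wrist","side"))
E
```

```text
t 3.42 tcp [0.4263 0.0416 0.0234] rpy [-179.91   -0.04  -71.69] w 0.0305 f [-0.4 -0.9 -0.5]
```

View pics/a2_wrist.png

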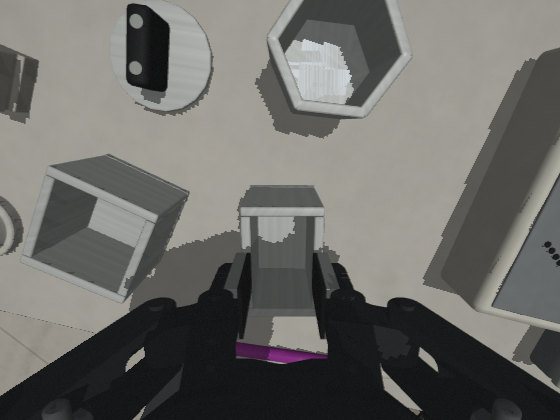

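View pics/a2_side.png

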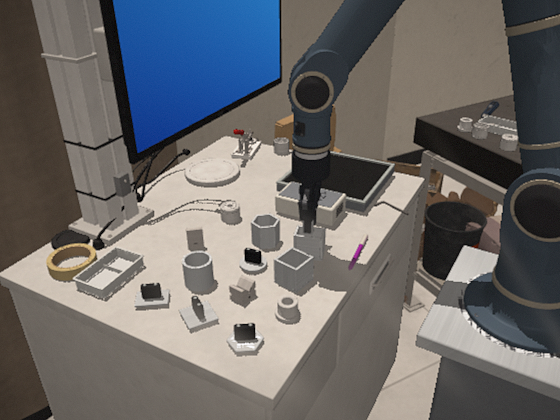

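step_arm --pt "0.03 0 0 0.01 0" --pt "0.03 0 0 0.03 0" --pt "0.03 0 0 0.03 0" --pt "0.03 0 0 0.03 0" --pt "0.03 0 0 0 0" --pt "0.03 0 0 0 0"

```text
time: 4.02
tcp_pos: [0.4272, 0.0419, 0.1248]
orientation: [-179.7, -0.1, -71.7]
ft_force: [0.5, -0.2, -1.7]
width: 0.0303
```

```bash
python3 - <<'E'
from look import *
look("a3",cams=("wrist","side"))
E
```

```text
t 4.02 tcp [0.4272 0.0419 0.1248] rpy [-179.74   -0.11  -71.69] w 0.0303 f [ 0.5 -0.2 -1.7]
```

View pics/a3_wrist.png

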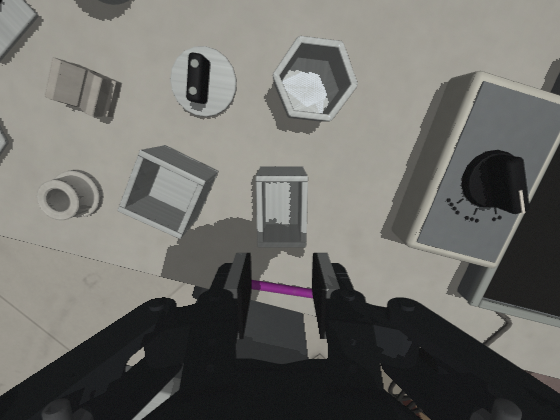

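View pics/a3_side.png

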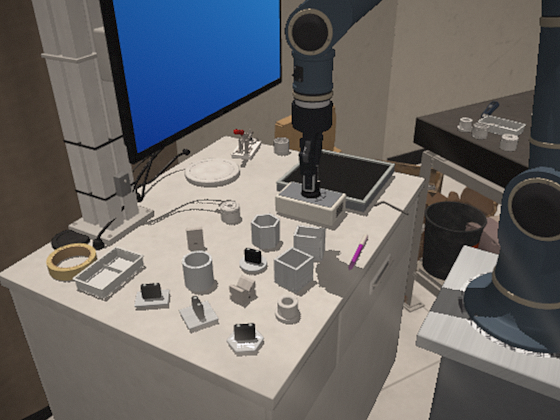

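```bash
python3 - <<'E'
from look import *
for t,tcp in (("a2",[.4263,.0416,.0234]),("a3",[.4272,.0419,.1248])):
  for n in ("wrist","side"):
    c=dict(np.load(f"{t}_{n}.npz")); uv=proj(c,[tcp,np.array(tcp)+[0,0,.019]]); print(t,n,uv.round(0).tolist())
    if n=="side": print("cam pos ok")
    else:
        cp=-c["R"].T@c["t"]; print("cam rel tcp",cp-tcp)
        P,ok=cloud(c)
        for u,v in [(240,300),(320,300),(245,270),(316,270),(240,330),(325,330)]: print(u,v,P[v,u],ok[v,u])
c=dict(np.load("a3_side.npz"));P,ok=cloud(c);Q=P[ok]
m=(abs(Q[:,0]-.427)<.08)&(abs(Q[:,1]-.042)<.08)&(Q[:,2]>.085)&(Q[:,2]<.2)
for z in np.arange(.1,.2,.01):
    k=m&(abs(Q[:,2]-z)<.005); print(z,k.sum(),Q[k].min(0) if k.any() else '',Q[k].max(0) if k.any() else '')
E
```

```text
a2 wrist [[281.0, 240.0], [281.0, 253.0]]
cam rel tcp [0.0672 0.0222 0.1825]
240 300 [0.427  0.0581 0.1004] True
320 300 [0.4351 0.0286 0.0979] True
245 270 [0.4327 0.0593 0.0871] True
316 270 [0.4389 0.0296 0.08  ] True
240 330 [0.4151 0.0545 0.1015] True
325 330 [0.426  0.0237 0.1024] True
a2 side [[309.0, 244.0], [309.0, 237.0]]
cam pos ok
a3 wrist [[281.0, 240.0], [281.0, 253.0]]
cam rel tcp [0.0666 0.0221 0.1827]
240 300 [0.4282 0.0584 0.2027] True
320 300 [0.435  0.0283 0.1979] True
245 270 [0.4334 0.0596 0.1885] True
316 270 [0.4399 0.03   0.1824] True
240 330 [0.4159 0.0547 0.203 ] True
325 330 [0.4266 0.0239 0.2037] True
a3 side [[309.0, 203.0], [310.0, 194.0]]
cam pos ok
0.1 0  
0.11 0  
0.12 0  
0.13 0  
0.13999999999999999 0  
0.14999999999999997 0  
0.15999999999999998 11 [0.4124 0.0253 0.1623] [0.4287 0.0663 0.1644]
0.16999999999999998 48 [0.4091 0.0212 0.1652] [0.4301 0.0726 0.1748]
0.17999999999999997 66 [0.4097 0.0176 0.1752] [0.4298 0.074  0.185 ]
0.18999999999999995 61 [0.4097 0.0178 0.1851] [0.4301 0.0738 0.1948]
```

```bash
python3 - <<'E'
from look import *
c=dict(np.load("a3_side.npz"));f=c["frame"][:,:,::-1].copy()
uv=proj(c,[[.4272,.0419,.1248+k] for k in (0,.019,.035,.06)])
g=cv2.resize(f[120:270,240:380],None,fx=4,fy=4,interpolation=cv2.INTER_CUBIC)
for u,v in uv: cv2.circle(g,(int((u-240)*4),int((v-120)*4)),3,(0,0,255),-1)
cv2.imwrite("pics/z.png",g)
P,ok=cloud(c)
for v in range(170,215,4): print(v,ok[v,300:320:4],P[v,300:320:4,2])
E
```

```text
170 [ True  True  True  True  True] [0.2227 0.2195 0.2196 0.2235 0.1917]
174 [ True  True  True  True  True] [0.2129 0.2131 0.212  0.2144 0.1832]
178 [ True  True  True  True  True] [0.0311 0.1947 0.192  0.1941 0.1747]
182 [ True  True  True  True  True] [0.0279 0.1853 0.186  0.1852 0.1659]
186 [ True  True  True  True  True] [0.0495 0.1777 0.1757 0.1758 0.0745]
190 [ True  True  True  True  True] [0.0524 0.1633 0.1652 0.1653 0.062 ]
194 [ True  True  True  True  True] [0.0522 0.0584 0.0572 0.0592 0.0579]
198 [ True  True  True  True  True] [0.0492 0.0526 0.0521 0.0534 0.0517]
202 [ True  True  True  True  True] [0.0474 0.0477 0.0501 0.0522 0.0496]
206 [ True  True  True  True  True] [0.0401 0.0424 0.043  0.0462 0.0483]
210 [ True  True  True  True  True] [0.0283 0.0305 0.0323 0.0364 0.0384]
214 [ True  True  True  True  True] [0.0159 0.0208 0.0238 0.025  0.0292]
```

View pics/z.png

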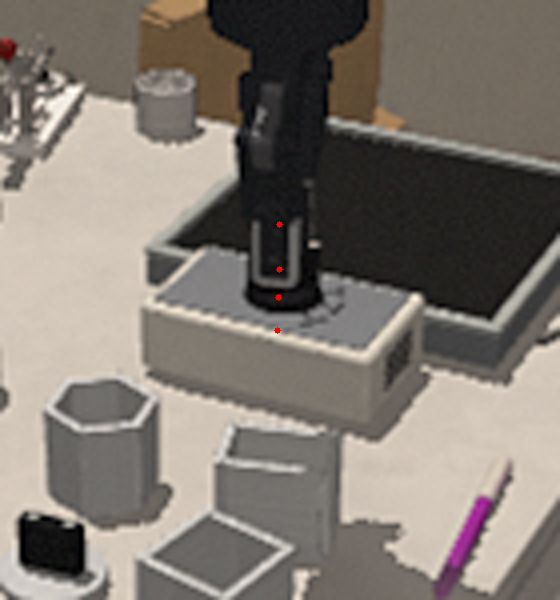

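step_arm --pt "0.0 0 0 0 0" --pt "0.0 0 0 0 0" --pt "0.0 0 0 0 0" --pt "0.0 0 0 0 0"

```text
time: 4.45
tcp_pos: [0.4253, 0.0418, 0.122]
orientation: [179.9, 0.0, -71.7]
ft_force: [0.3, 0.1, 0.1]
width: -0.0001
```

```bash
python3 - <<'E'
from look import *
look("a4",cams=("wrist","side"))
tcp=status.get_obs()["tcp_pos"]
c=dict(np.load("a4_side.npz"));f=c["frame"][:,:,::-1].copy();P,ok=cloud(c)
for v in range(182,206,2): print(v,P[v,300:320:4,2])
c=dict(np.load("a4_wrist.npz"));P,ok=cloud(c)
Q=P[ok]; r=Q-tcp
m=(abs(r[:,0])<.07)&(abs(r[:,1])<.07)&(r[:,2]>-.03)
for z in np.arange(-.02,.08,.005):
    k=m&(abs(r[:,2]-z)<.0025); print(round(z,3),k.sum(),r[k].min(0) if k.any() else '',r[k].max(0) if k.any() else '')
E
```

```text
t 4.45 tcp [0.4253 0.0418 0.122 ] rpy [179.93   0.03 -71.66] w -0.0001 f [0.3 0.1 0.1]
182 [0.0306 0.174  0.1781 0.1802 0.0829]
184 [0.0505 0.17   0.1738 0.1759 0.0792]
186 [0.0508 0.1662 0.6532 0.1709 0.0723]
188 [0.0499 0.0715 0.1622 0.1638 0.0699]
190 [0.0492 0.0683 0.0638 0.0632 0.0627]
192 [0.0497 0.0599 0.0602 0.0586 0.0601]
194 [0.0525 0.0565 0.0578 0.0598 0.0574]
196 [0.0492 0.0553 0.0556 0.0581 0.0539]
198 [0.0502 0.05   0.052  0.0522 0.0522]
200 [0.0508 0.0502 0.0488 0.0533 0.0503]
202 [0.0491 0.0503 0.0497 0.0525 0.0499]
204 [0.0445 0.0473 0.0479 0.0486 0.0498]
-0.02 0  
-0.015 0  
-0.01 0  
-0.005 0  
0.0 0  
0.005 0  
0.01 0  
0.015 0  
0.02 0  
0.025 0  
0.03 0  
0.035 0  
0.04 2 [0.0078 0.0023 0.0417] [0.0103 0.0091 0.0422]
0.045 133 [ 0.0033 -0.0095  0.0427] [0.0128 0.0129 0.0474]
0.05 266 [ 0.0025 -0.011   0.0475] [0.0132 0.0146 0.0525]
0.055 306 [ 0.0021 -0.011   0.0526] [0.0129 0.0148 0.0575]
0.06 317 [ 0.0024 -0.011   0.0575] [0.0132 0.0148 0.0625]
0.065 365 [ 0.0021 -0.0109  0.0625] [0.0133 0.0148 0.0675]
0.07 315 [ 0.002  -0.0108  0.0675] [0.0131 0.0149 0.0725]
0.075 557 [-0.0111 -0.0052  0.0725] [0.0131 0.0095 0.0775]
```

View pics/a4_wrist.png

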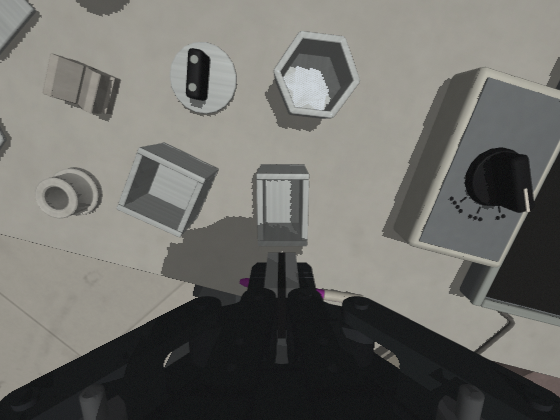

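```bash
python3 - <<'E'
from look import *
for t,tcp in (("w1",[.4851,-.2290,.2763]),("a1_wrist",[.4269,.0373,.1795]),("a3_wrist",[.4272,.0419,.1248]),("a4_wrist",[.4253,.0418,.1220])):
    c=dict(np.load(f"{t}.npz"));P,ok=cloud(c);r=P[ok]-tcp
    m=(abs(r[:,0])<.09)&(abs(r[:,1])<.09)&(r[:,2]>-.0)
    if t in("w1",): m&=r[:,2]>-.1
    y=np.radians(-71.5); a=r@[np.cos(y),np.sin(y),0]; b=r@[-np.sin(y),np.cos(y),0]
    m&=(abs(a)<.065)&(abs(b)<.025)
    h=np.histogram(r[m,2],np.arange(0,.06,.003))[0]; print(t,h)
    k=m&(r[:,2]<.06); print(" a left/right",a[k&(a<0)].min(),a[k&(a<0)].max() if (k&(a<0)).any() else 0,a[k&(a>0)].min(),a[k].max(),"b",b[k].min(),b[k].max())
E
```

```text
w1 [  0   0   0   0   0   0   0   0   0   0   0   0   0   0   0   0   0  24
 165]
 a left/right -0.05664395571023612 -0.04437739628740427 0.03955598455664081 0.050223036653864205 b -0.008192696281485936 0.015454671399332522
a1_wrist [  0   0   0   0   0   0   0   0   0   0   0   0   0   0   0  15 126 218
 298]
 a left/right -0.04864244849183565 -0.03429043565557699 0.034845243445045464 0.04889123385125627 b -0.011495784057742146 0.012265932039588943
a3_wrist [  0   0   0   0   0   0   0   0   0   0   0   0   0  27  74 146 190 225
 229]
 a left/right -0.028300030668552877 -0.014550988584198765 0.015095750699461553 0.028989466018624795 b -0.01175326264343378 0.0117700980643829
a4_wrist [  0   0   0   0   0   0   0   0   0   0   0   0   0   1  35 118 149 166
 190]
 a left/right -0.01314864562878716 -0.0001900902065082588 0.00021519673268004236 0.01398131114293452 b 0.00626816737835633 0.012029830780338186
```

The depth data show the true fingertips about 40 mm above the reported TCP, which explains the miss. XY is centred. I'll correct z for this and retry.

step_arm --pt "0.065 0 0 0 0" --pt "0.065 0 0 0 0" --pt "0.065 0 0 -0.02 0" --pt "0.065 0 0 -0.035 0" --pt "0.065 0 0 -0.035 0" --pt "0.065 0 0 -0.02 0" --pt "0.065 0 0 -0.01 0" --pt "0.065 0 0 0 0"

```text
time: 5.22
tcp_pos: [0.4242, 0.0417, 0.001]
orientation: [179.8, 0.1, -71.7]
ft_force: [-0.4, -0.1, 0.2]
width: 0.0649
```

```bash
python3 - <<'E'
from look import *
look("a5",cams=("wrist","side"))
E
```

```text
t 5.22 tcp [0.4242 0.0417 0.001 ] rpy [179.77   0.07 -71.65] w 0.0649 f [-0.4 -0.1  0.2]
```

View pics/a5_wrist.png

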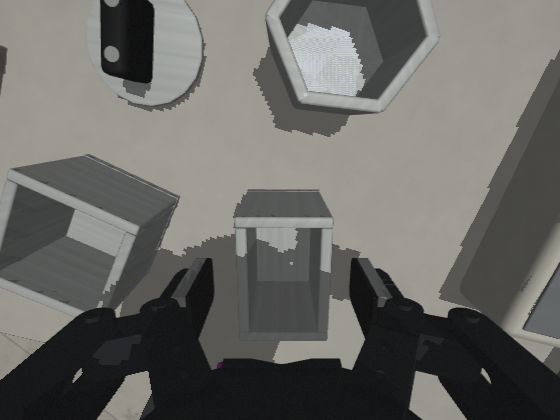

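View pics/a5_side.png

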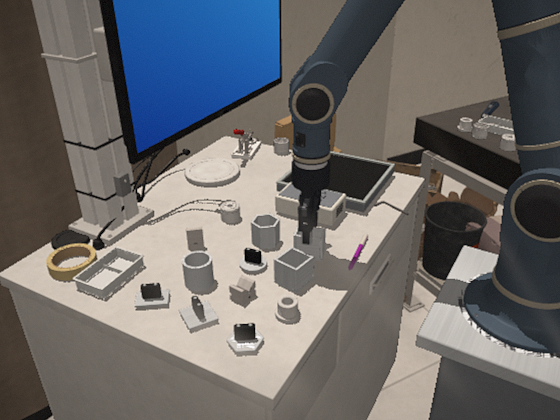

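step_arm --pt "0.065 0 0 -0.012 0" --pt "0.065 0 0 -0.011 0" --pt "0.065 0 0 0 0" --pt "0.03 0 0 0 0" --pt "0.03 0 0 0 0" --pt "0.03 0 0 0 0" --pt "0.03 0 0 0 0" --pt "0.03 0 0 0 0" --newtons 60

```text
time: 5.98
tcp_pos: [0.427, 0.0419, -0.0189]
orientation: [-179.8, -0.1, -71.7]
ft_force: [-1.4, 0.0, 7.3]
width: 0.0413
```

step_arm --pt "0.03 0 0 0.02 0" --pt "0.03 0 0 0.036 0" --pt "0.03 0 0 0.036 0" --pt "0.03 0 0 0.036 0" --pt "0.03 0.004 -0.03 0 -0.05" --pt "0.03 0.004 -0.035 0 -0.05" --pt "0.03 0.004 -0.035 0 -0.05" --pt "0.03 0.004 -0.035 0 -0.05"

```text
time: 6.65
tcp_pos: [0.4415, -0.0948, 0.1086]
orientation: [-179.9, -0.1, -83.2]
ft_force: [0.6, -0.4, -2.5]
width: 0.0412
```

step_arm --pt "0.03 0.004 -0.035 0 -0.05" --pt "0.03 0.004 -0.035 0 -0.015" --pt "0.03 0.004 -0.035 0 0" --pt "0.03 0.004 -0.035 0 0" --pt "0.03 0.004 -0.035 0 0" --pt "0.03 0.004 -0.035 0 0" --pt "0.03 0 -0.026 0 0" --pt "0.03 0 0 0 0"

```text
time: 7.32
tcp_pos: [0.4641, -0.3368, 0.1078]
orientation: [-180.0, -0.2, -87.4]
ft_force: [-1.1, -0.6, -2.3]
width: 0.041
```

```bash
python3 - <<'E'
from look import *
look("a6",cams=("wrist","side"))
E
```

```text
t 7.32 tcp [ 0.4641 -0.3368  0.1078] rpy [-179.98   -0.24  -87.38] w 0.041 f [-1.1 -0.6 -2.3]
```

View pics/a6_wrist.png

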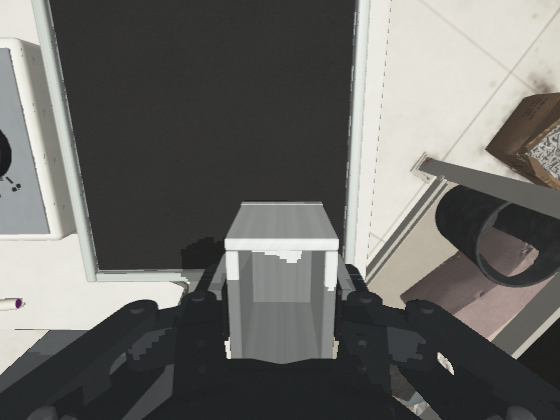

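View pics/a6_side.png

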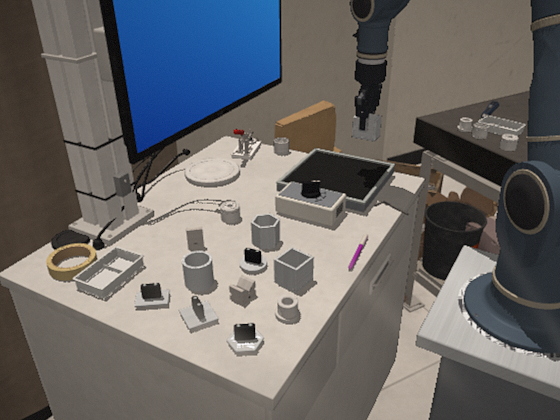

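step_arm --pt "0.03 0.002 0.005 -0.03 0" --pt "0.03 0 0 -0.035 0" --pt "0.03 0 0 -0.02 0" --pt "0.03 0 0 -0.006 0" --pt "0.03 0 0 0 0" --pt "0.03 0 0 -0.003 0" --pt "0.03 0 0 0 0"

```text
time: 8.0
tcp_pos: [0.4689, -0.3244, 0.015]
orientation: [-179.9, -0.1, -86.8]
ft_force: [0.3, -0.8, -1.7]
width: 0.0417
```

step_arm --pt "0.03 0 -0.003 -0.002 0" --pt "0.03 0 0 -0.002 0" --pt "0.03 0 0 0 0"

```text
time: 8.25
tcp_pos: [0.4688, -0.3286, 0.0111]
orientation: [-179.9, -0.1, -86.9]
ft_force: [0.1, -1.1, 2.5]
width: 0.0413
```

step_arm --pt "0.03 0 0 0 0" --pt "0.03 0 0 0 0" --pt "0.03 0 0 0 0"

```text
time: 8.5
tcp_pos: [0.4688, -0.3286, 0.0111]
orientation: [-179.9, -0.1, -86.9]
ft_force: [-0.8, -1.3, 6.4]
width: 0.0414
```

step_arm --pt "0.06 0 0 0 0" --pt "0.06 0 0 0 0" --pt "0.06 0 0 0 0" --pt "0.06 0 0 0.015 0" --pt "0.06 0 0 0.03 0" --pt "0.06 0 0 0.035 0" --pt "0.07 0 0 0.035 0" --pt "0.08 0 0.02 0.015 0"

```text
time: 9.17
tcp_pos: [0.4694, -0.3122, 0.144]
orientation: [-179.7, -0.4, -87.2]
ft_force: [1.0, -0.2, 0.8]
width: 0.0796
```

step_arm --pt "0.085 -0.004 0.034 0 -0.025" --pt "0.085 -0.004 0.034 0 -0.025" --pt "0.085 -0.005 0.034 0 -0.025" --pt "0.085 -0.005 0.034 0 -0.025" --pt "0.085 -0.005 0.034 0 -0.025" --pt "0.085 -0.005 0.034 0 -0.025" --pt "0.085 -0.005 0.034 0 -0.025" --pt "0.085 -0.005 0.034 0 -0.022"

```text
time: 9.83
tcp_pos: [0.429, -0.0337, 0.1396]
orientation: [-180.0, -0.0, -98.2]
ft_force: [0.5, -0.3, 0.3]
width: 0.0845
```

step_arm --pt "0.085 -0.005 0.034 0 0" --pt "0.085 -0.005 0.034 0 0" --pt "0.085 -0.005 0.034 0 0" --pt "0.085 -0.005 0.034 0 0" --pt "0.085 -0.003 0.034 0 0" --pt "0.085 0 0 0 0" --pt "0.085 0 0 0 0"

```text
time: 10.42
tcp_pos: [0.4061, 0.1367, 0.1396]
orientation: [180.0, 0.0, -97.9]
ft_force: [-0.3, -0.7, 0.4]
width: 0.085
```

```bash
python3 - <<'E'
from look import *
look("b1",dict(square=(.4084,.1385),hex=(.53,.049),round=(.567,.239),oblong=(.4688,-.3286,.03)),dict(round=(.504,.14),hex=(.3935,.330),square=(.5015,.322),oblong=(.6065,.3305)),cams=("wrist","top","side"))
E
```

```text
t 10.42 tcp [0.4061 0.1367 0.1396] rpy [179.99   0.02 -97.85] w 0.085 f [-0.3 -0.7  0.4]
wrist pot square [0.4084 0.1388] 81.74872867034284 0.027438538168021484 1494
wrist pot hex [0.5302 0.0498] 42.14308217668376 0.03755937039861542 1690
wrist pot round [0.568  0.2374] 4.724190583218654 0.06672644107561243 1420
wrist pot oblong [ 0.4688 -0.3286] 0.0 nan 0
wrist lid round [0.5043 0.1391] 10.00223749063835 10.405389481918746 0.0
wrist lid hex [0.3949 0.3292] 35.88104200022312 35.57372374005834 0.002488488369311881
wrist lid square [0.502  0.3209] 148.64292288486868 148.90281660419302 0.0025350095006422065
wrist lid oblong [0.5909 0.3234] 97.22996591665364 95.03915212820446 0.0
top pot square [0.4084 0.1385] 0.0 nan 0
top pot hex [0.5285 0.0484] 42.091839589383774 0.05654883188492037 124
top pot round [0.5665 0.2389] 4.185463051490372 0.12016141146847395 125
top pot oblong [ 0.4659 -0.3281] 3.052294998981843 0.14223647493409963 151
top lid round [0.5026 0.1392] 18.83315849466544 17.333334126261406 0.017467069113130902
top lid hex [0.3931 0.3303] 36.383958230532215 37.117092110055864 0.0013719970566304727
top lid square [0.5007 0.3222] 150.66259576541955 149.31318548784088 0.01662220552181401
top lid oblong [0.6054 0.3302] 37.4319083470219 38.94599748950037 0.00018103805017894028
side pot square [0.4084 0.1421] 81.54229243065168 0.3272691640133435 294
side pot hex [0.5306 0.0531] 42.686291171008676 0.36222548895836965 192
side pot round [0.5688 0.2407] 3.319648893254886 0.5867892629179191 254
side pot oblong [ 0.4675 -0.3244] 1.4832886504153178 1.504343641285741 130
side lid round [0.5048 0.1436] 9.202192453215417 9.796141835969735 0.028495040004002797
side lid hex [0.3947 0.3332] 34.46312079464482 35.52915489732192 0.042141764258262666
side lid square [0.5033 0.3246] 149.84702965034657 149.6068896284198 0.03907183579787471
side lid oblong [0.6078 0.3331] 37.840552336243945 37.33390953132783 0.06587879766824342
  return _methods._mean(a, axis=axis, dtype=dtype,
  ret = ret.dtype.type(ret / rcount)
```

View pics/b1_wrist.png

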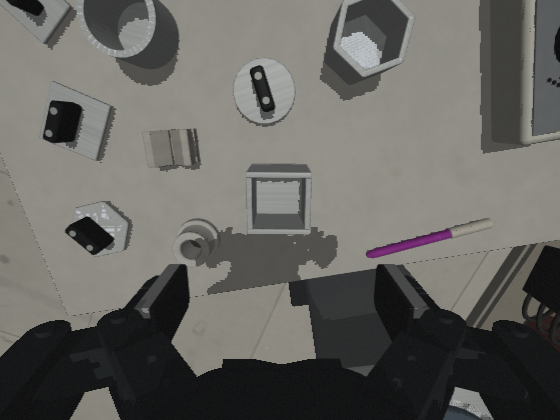

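View pics/b1_side.png

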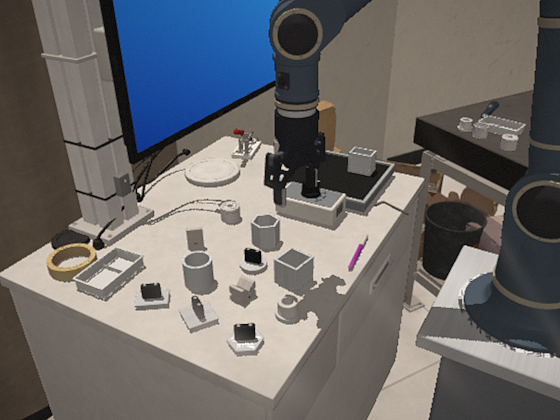

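step_arm --pt "0.072 0.002 0.002 -0.02 0" --pt "0.072 0 0 -0.036 0" --pt "0.072 0 0 -0.036 0" --pt "0.072 0 0 -0.036 0" --pt "0.072 0 0 -0.022 0" --pt "0.072 0 0 -0.01 0" --pt "0.072 0 0 0 0" --pt "0.045 0 0 0 0"

```text
time: 11.23
tcp_pos: [0.4093, 0.1363, -0.02]
orientation: [-180.0, -0.0, -98.2]
ft_force: [-0.5, 0.9, 0.2]
width: 0.0614
```

step_arm --pt "0.045 0 0 0 0" --pt "0.045 0 0 0 0" --pt "0.045 0 0 0 0" --pt "0.045 0 0 0.005 0" --pt "0.045 0 0 0.03 0" --pt "0.045 0 0 0.036 0" --pt "0.045 0 0 0.036 0" --pt "0.045 0 0 0.025 0"

```text
time: 11.9
tcp_pos: [0.4093, 0.1373, 0.1149]
orientation: [-179.8, 0.1, -98.1]
ft_force: [0.4, 0.8, -1.0]
width: 0.055
```

step_arm --pt "0.045 0.011 -0.025 0 0.025" --pt "0.045 0.011 -0.033 0 0.025" --pt "0.045 0.011 -0.034 0 0.025" --pt "0.045 0.011 -0.034 0 0.025" --pt "0.045 0.011 -0.034 0 0.025" --pt "0.045 0.011 -0.034 0 0.025" --pt "0.045 0.011 -0.034 0 0.025" --pt "0.045 0.011 -0.034 0 0.02"

```text
time: 12.57
tcp_pos: [0.4966, -0.1271, 0.1123]
orientation: [-180.0, -0.0, -86.9]
ft_force: [0.3, 1.3, -1.4]
width: 0.0552
```

step_arm --pt "0.045 0.011 -0.033 0 0" --pt "0.045 0.011 -0.033 0 0" --pt "0.045 0.011 -0.033 0 0" --pt "0.045 0.011 -0.033 0 0" --pt "0.045 0.012 -0.033 0 0" --pt "0.045 0.013 -0.035 0 0" --pt "0.045 0 0 0 0" --pt "0.045 0 0 0 0"

```text
time: 13.23
tcp_pos: [0.5649, -0.3281, 0.1114]
orientation: [180.0, -0.0, -87.2]
ft_force: [0.2, 1.2, -2.3]
width: 0.0553
```

step_arm --pt "0.045 0 0 -0.02 0" --pt "0.045 0 0 -0.035 0" --pt "0.045 0 0 -0.025 0" --pt "0.045 0 0 -0.01 0" --pt "0.045 0 0 0 0" --pt "0.045 0 0 0 0"

```text
time: 13.73
tcp_pos: [0.5662, -0.3244, 0.0224]
orientation: [-180.0, 0.0, -86.9]
ft_force: [1.3, 0.8, -0.5]
width: 0.0553
```

step_arm --pt "0.045 0 0 -0.008 0" --pt "0.045 0 0 -0.002 0" --pt "0.045 0 0 -0.002 0" --pt "0.045 0 0 0 0" --pt "0.045 0 0 0 0"

```text
time: 14.15
tcp_pos: [0.5664, -0.3255, 0.011]
orientation: [-179.9, -0.1, -87.0]
ft_force: [-1.8, 0.5, 5.4]
width: 0.055
```

step_arm --pt "0.074 0 0 0 0" --pt "0.074 0 0 0 0" --pt "0.074 0 0 0 0" --pt "0.074 0 0 0.02 0" --pt "0.074 0 0 0.035 0" --pt "0.074 0 0 0.035 0" --pt "0.074 0 0 0.03 0" --pt "0.08 -0.003 0.025 0 -0.03"

```text
time: 14.82
tcp_pos: [0.5665, -0.3078, 0.1365]
orientation: [-179.3, -0.5, -89.2]
ft_force: [1.5, -0.7, -0.5]
width: 0.0799
```

step_arm --pt "0.085 -0.003 0.035 0 -0.05" --pt "0.085 -0.003 0.035 0 -0.05" --pt "0.085 -0.003 0.035 0 -0.05" --pt "0.085 -0.003 0.035 0 -0.05" --pt "0.085 -0.003 0.035 0 -0.05" --pt "0.085 -0.003 0.035 0 -0.05" --pt "0.085 -0.003 0.035 0 -0.037" --pt "0.085 -0.004 0.035 0 0"

```text
time: 15.48
tcp_pos: [0.5375, -0.0187, 0.1298]
orientation: [-180.0, -0.0, -108.1]
ft_force: [-0.4, -0.3, 0.3]
width: 0.0848
```

step_arm --pt "0.085 -0.004 0.035 0 0" --pt "0.085 -0.004 0.035 0 0" --pt "0.085 0 0 0 0" --pt "0.085 0 0 0 0" --pt "0.085 0 0 0 0"

```text
time: 15.9
tcp_pos: [0.5298, 0.049, 0.1296]
orientation: [-180.0, -0.0, -108.0]
ft_force: [-0.2, 0.2, 0.4]
width: 0.0846
```

```bash
python3 -W ignore - <<'E'
from look import *
look("b2",dict(hex=(.53,.049),round=(.567,.239)),dict(round=(.504,.14),square=(.5015,.322)),cams=("wrist",))
look("b2",dict(square=(.5664,-.3252,.03),oblong=(.4688,-.3286,.03)),{},cams=("top","side"))
E
```

```text
t 15.9 tcp [0.5298 0.049  0.1296] rpy [-179.98   -0.04 -108.01] w 0.0846 f [-0.2  0.2  0.4]
wrist pot hex [0.5309 0.0492] 41.98157615818015 0.03234537705077536 1389
wrist pot round [0.5684 0.2371] 11.24552064632245 0.1105119562284883 1718
wrist lid round [0.5047 0.1386] 9.486693589041096 10.213430538285849 0.0001377067882828491
wrist lid square [0.5025 0.3204] 149.56283792884997 150.19825187116982 0.0030407768495905544
t 15.95 tcp [0.5299 0.0482 0.1295] rpy [-179.99   -0.05 -108.11] w 0.0851 f [-0.9 -1.3  0.2]
top pot square [ 0.5624 -0.3249] 3.353379669347684 0.09479848636044103 156
top pot oblong [ 0.4659 -0.3281] 3.398566617620457 0.13817824836038253 148
side pot square [ 0.5646 -0.3222] 2.8191572989351954 1.151675835746181 125
side pot oblong [ 0.4674 -0.3239] 1.6811543277057732 1.4060873801674088 133
```

View pics/b2_side.png

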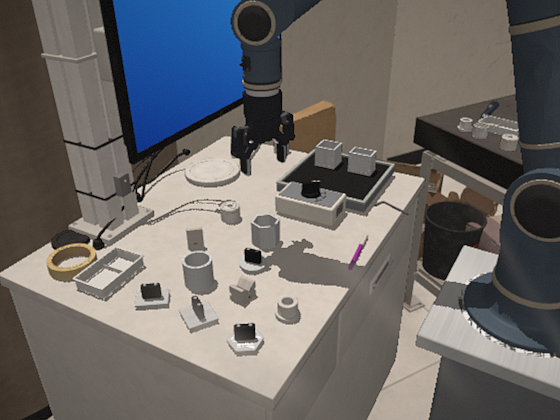

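step_arm --pt "0.072 0.001 0.001 -0.02 0" --pt "0.072 0 0 -0.036 0" --pt "0.072 0 0 -0.036 0" --pt "0.072 0 0 -0.036 0" --pt "0.072 0 0 -0.012 0" --pt "0.072 0 0 -0.01 0" --pt "0.072 0 0 0 0" --pt "0.045 0 0 0 0"

```text
time: 16.72
tcp_pos: [0.5319, 0.0506, -0.0194]
orientation: [-179.9, 0.0, -108.0]
ft_force: [-0.3, -0.3, 0.9]
width: 0.0615
```

step_arm --pt "0.045 0 0 0 0" --pt "0.045 0 0 0 0" --pt "0.045 0 0 0 0" --pt "0.045 0 0 0.005 0" --pt "0.045 0 0 0.03 0" --pt "0.045 0 0 0.036 0" --pt "0.045 0 0 0.036 0" --pt "0.045 0 0 0.025 0"

```text
time: 17.38
tcp_pos: [0.5314, 0.0512, 0.115]
orientation: [-179.8, 0.1, -108.0]
ft_force: [1.3, 0.8, -2.0]
width: 0.055
```

step_arm --pt "0.045 0.003 -0.025 0 0.05" --pt "0.045 0.003 -0.035 0 0.05" --pt "0.045 0.003 -0.035 0 0.05" --pt "0.045 0.003 -0.035 0 0.05" --pt "0.045 0.003 -0.035 0 0.05" --pt "0.045 0.003 -0.035 0 0.05" --pt "0.045 0.003 -0.035 0 0.04" --pt "0.045 0.004 -0.03 0 0.025"

```text
time: 18.05
tcp_pos: [0.5547, -0.2172, 0.1118]
orientation: [180.0, -0.0, -87.1]
ft_force: [0.4, -0.2, -3.3]
width: 0.0552
```

step_arm --pt "0.045 0.005 -0.01 0 0" --pt "0.045 0 0 0 0" --pt "0.045 0 0 0 0"

```text
time: 18.3
tcp_pos: [0.5603, -0.2241, 0.1115]
orientation: [180.0, 0.1, -87.2]
ft_force: [0.1, 1.1, -2.2]
width: 0.0554
```

step_arm --pt "0.045 0 -0.001 -0.02 0" --pt "0.045 0 0 -0.035 0" --pt "0.045 0 0 -0.025 0" --pt "0.045 0 0 -0.014 0" --pt "0.045 0 0 -0.005 0" --pt "0.045 0 0 -0.003 0" --pt "0.045 0 0 0 0" --pt "0.045 0 0 0 0"

```text
time: 18.97
tcp_pos: [0.5608, -0.2227, 0.0114]
orientation: [180.0, 0.0, -86.9]
ft_force: [-4.3, 3.0, 6.9]
width: 0.0554
```

step_arm --pt "0.068 0 0 0 0" --pt "0.068 0 0 0 0" --pt "0.068 0 0 0 0" --pt "0.068 0 0 0.02 0" --pt "0.068 0 0 0.035 0" --pt "0.068 0 0 0.035 0" --pt "0.068 0 0 0.03 0" --pt "0.08 0.001 0.025 0 0"

```text
time: 19.63
tcp_pos: [0.5658, -0.2071, 0.1363]
orientation: [-179.3, -0.5, -87.6]
ft_force: [1.4, -0.0, 0.6]
width: 0.0783
```

step_arm --pt "0.085 0.001 0.035 0 0" --pt "0.085 0.001 0.035 0 0" --pt "0.085 0.001 0.035 0 0" --pt "0.085 0.001 0.035 0 0" --pt "0.085 0.001 0.035 0 0" --pt "0.085 0.001 0.035 0 0" --pt "0.085 0.001 0.035 0 0" --pt "0.085 0 0.035 0 0"

```text
time: 20.3
tcp_pos: [0.5689, 0.0816, 0.1299]
orientation: [-179.9, 0.0, -87.1]
ft_force: [-0.3, 0.5, -0.4]
width: 0.0853
```

step_arm --pt "0.085 0 0.035 0 0" --pt "0.085 0 0.035 0 0" --pt "0.085 0 0.035 0 0" --pt "0.085 0 0.035 0 0" --pt "0.085 0 0.015 0 0" --pt "0.085 0 0 0 0" --pt "0.085 0 0 0 0" --pt "0.085 0 0 0 0"

```text
time: 20.97
tcp_pos: [0.5692, 0.2327, 0.1293]
orientation: [180.0, -0.1, -87.2]
ft_force: [0.6, -0.5, 0.2]
width: 0.0849
```

```bash
python3 -W ignore - <<'E'
from look import *
look("b3",dict(round=(.567,.238)),dict(round=(.504,.14),square=(.5015,.322),oblong=(.607,.331)),cams=("wrist",))
look("b3",dict(square=(.5664,-.3252,.03),oblong=(.4688,-.3286,.03),hex=(.5608,-.223,.03)),{},cams=("top","side"))
E
```

```text
t 20.97 tcp [0.5692 0.2327 0.1293] rpy [179.99  -0.1  -87.2 ] w 0.0849 f [ 0.6 -0.5  0.2]
wrist pot round [0.5687 0.2378] 3.0804992237110085 0.045833914947173524 1376
wrist lid round [0.5051 0.1395] 9.399614914635492 1.4063643648241282 4.198909993461822e-05
wrist lid square [0.503  0.3213] 148.59450249266956 158.85683337144954 0.00022834195461684772
wrist lid oblong [0.608  0.3294] 37.30622561184211 37.59035815627482 0.0012149381690045892
t 21.02 tcp [0.5693 0.2322 0.1293] rpy [179.99  -0.1  -87.26] w 0.085 f [-0.3 -0.2  0.5]
top pot square [ 0.5624 -0.325 ] 3.1615396329052317 0.0787907449705666 159
top pot oblong [ 0.4658 -0.328 ] 3.6665381543301123 0.10696222700934689 152
top pot hex [ 0.5581 -0.2234] 2.989981668313085 0.09140915228591691 133
side pot square [ 0.5638 -0.3215] 3.452872444015101 1.2500783606519015 133
side pot oblong [ 0.4675 -0.325 ] 4.0663447852167565 1.6806433737178867 134
side pot hex [ 0.5597 -0.219 ] 3.3687981972551597 1.0359389083520312 123
```

View pics/b3_wrist.png

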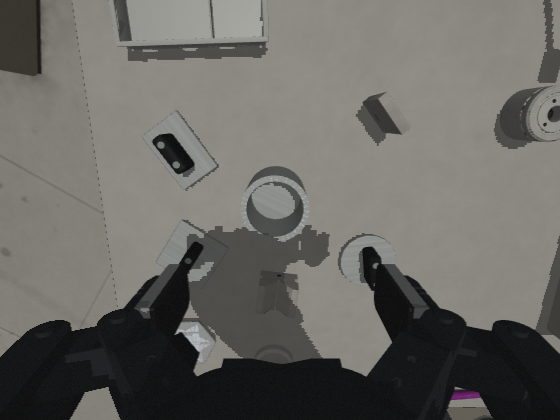

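step_arm --pt "0.075 -0.001 0.005 -0.02 0" --pt "0.075 0 0 -0.036 0" --pt "0.075 0 0 -0.036 0" --pt "0.075 0 0 -0.036 0" --pt "0.075 0 0 -0.012 0" --pt "0.075 0 0 -0.009 0" --pt "0.075 0 0 0 0" --pt "0.045 0 0 0 0"

```text
time: 21.78
tcp_pos: [0.569, 0.2401, -0.018]
orientation: [-179.9, 0.1, -87.1]
ft_force: [-1.5, 0.9, 1.0]
width: 0.0649
```

step_arm --pt "0.045 0 0 0 0" --pt "0.045 0 0 0 0" --pt "0.045 0 0 0 0" --pt "0.045 0 0 0.005 0" --pt "0.045 0 0 0.03 0" --pt "0.045 0 0 0.036 0" --pt "0.045 0 0 0.036 0" --pt "0.045 0 0 0.025 0"

```text
time: 22.45
tcp_pos: [0.5683, 0.2404, 0.1161]
orientation: [-179.8, 0.1, -87.1]
ft_force: [0.3, 0.6, -1.8]
width: 0.057
```

step_arm --pt "0.045 -0.004 -0.025 0 0" --pt "0.045 -0.008 -0.034 0 0" --pt "0.045 -0.008 -0.034 0 0" --pt "0.045 -0.008 -0.034 0 0" --pt "0.045 -0.008 -0.034 0 0" --pt "0.045 -0.008 -0.034 0 0" --pt "0.045 -0.008 -0.034 0 0" --pt "0.045 -0.008 -0.034 0 0"

```text
time: 23.12
tcp_pos: [0.5066, -0.0248, 0.1129]
orientation: [180.0, -0.0, -87.1]
ft_force: [0.5, -0.4, -1.8]
width: 0.0571
```

step_arm --pt "0.045 -0.008 -0.034 0 0" --pt "0.045 -0.008 -0.034 0 0" --pt "0.045 -0.008 -0.034 0 0" --pt "0.045 -0.008 -0.034 0 0" --pt "0.045 -0.008 -0.034 0 0" --pt "0.045 -0.007 -0.034 0 0" --pt "0.045 0 0 0 0" --pt "0.045 0 0 0 0"

```text
time: 23.78
tcp_pos: [0.4594, -0.2295, 0.1126]
orientation: [180.0, -0.0, -87.4]
ft_force: [-0.4, -0.0, -1.2]
width: 0.0572
```

step_arm --pt "0.045 0.002 0 -0.02 0" --pt "0.045 0 0 -0.035 0" --pt "0.045 0 0 -0.025 0" --pt "0.045 0 0 -0.014 0" --pt "0.045 0 0 -0.005 0" --pt "0.045 0 0 -0.002 0" --pt "0.045 0 0 0 0" --pt "0.045 0 0 0 0"

```text
time: 24.45
tcp_pos: [0.4627, -0.2254, 0.0129]
orientation: [180.0, 0.0, -86.9]
ft_force: [-4.4, 2.1, 5.7]
width: 0.0567
```

step_arm --pt "0.07 0 0 0 0" --pt "0.07 0 0 0 0" --pt "0.07 0 0 0 0" --pt "0.07 0 0 0.02 0" --pt "0.07 0 0 0.04 0" --pt "0.07 0 0 0.04 0" --pt "0.07 -0.01 -0.02 0.04 0" --pt "0.07 -0.01 -0.02 0.04 0"

```text
time: 25.12
tcp_pos: [0.4452, -0.2625, 0.1867]
orientation: [-179.9, -0.0, -86.9]
ft_force: [0.2, -0.7, -0.4]
width: 0.0699
```

step_arm --pt "0.07 0 -0.01 0.03 0" --pt "0.07 0 0 0 0" --pt "0.07 0 0 0 0" --pt "0.07 0 0 0 0"

```text
time: 25.45
tcp_pos: [0.4442, -0.2729, 0.2138]
orientation: [180.0, 0.0, -87.1]
ft_force: [0.5, 0.5, -0.1]
width: 0.0703
```

```bash
python3 -W ignore - <<'E'
from look import *
look("b4",dict(square=(.5664,-.3252,.03),oblong=(.4688,-.3286,.03),hex=(.5608,-.223,.03),round=(.4627,-.2254,.03)),{},cams=("wrist","top","side"))
E
```

```text
t 25.45 tcp [ 0.4442 -0.2729  0.2138] rpy [179.96   0.04 -87.05] w 0.0703 f [ 0.5  0.5 -0.1]
wrist pot square [ 0.5641 -0.3258] 2.952666286473773 0.024575499836144352 1561
wrist pot oblong [ 0.4675 -0.3288] 3.0819660889911553 0.03483233746767007 1119
wrist pot hex [ 0.5485 -0.1945] 2.883508716523764 0.030758773202589674 869
wrist pot round [ 0.462  -0.2262] 9.307639429409432 0.042281027558611274 988
top pot square [ 0.5625 -0.325 ] 3.588555692933519 0.12092982715436311 159
top pot oblong [ 0.4656 -0.3276] 2.4434461997560675 0.026106310708782096 33
top pot hex [ 0.5467 -0.1942] 1.443341703338983 0.07804543277171125 83
top pot round [ 0.4604 -0.2259] 10.214363556454044 0.07470039407435064 134
side pot square [ 0.5639 -0.3213] 2.010596536746633 1.440971481145758 132
side pot oblong [ 0.4671 -0.3252] 2.925423736283278 1.8777199894475183 134
side pot hex [ 0.5775 -0.2293] 37.965276261983576 18.25721929994051 68
side pot round [ 0.4626 -0.2225] 2.966761516793531 1.6053388893915355 140
```

View pics/b4_wrist.png

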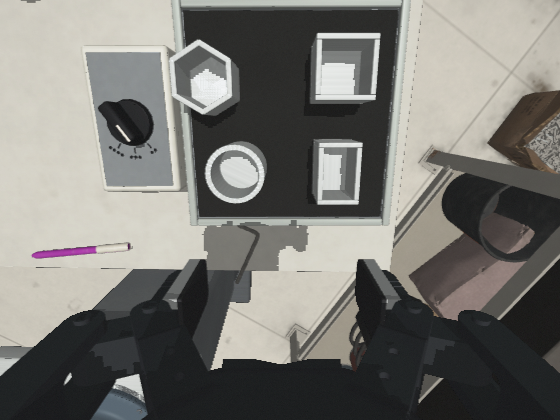

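View pics/b4_side.png

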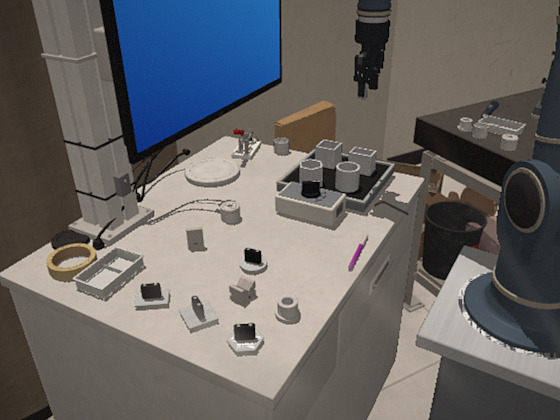

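The hex pot was knocked about 3 cm, from (.561,-.224) to (.5485,-.1945), and now stands against the rim beside the control box. I'll put it back.

step_arm --pt "0.07 0.026 0.02 0 0" --pt "0.07 0.026 0.02 0 0" --pt "0.07 0.026 0.02 0 0" --pt "0.07 0.026 0.018 -0.02 0" --pt "0.07 0 0 -0.03 0" --pt "0.07 0 0 -0.03 0" --pt "0.07 0 0 0 0" --pt "0.07 0 0 0 0"

```text
time: 26.27
tcp_pos: [0.547, -0.1948, 0.1323]
orientation: [179.7, 0.1, -87.0]
ft_force: [0.8, -0.1, -0.4]
width: 0.0701
```

```bash
python3 -W ignore - <<'E'
from look import *
look("b5",dict(hex=(.5485,-.194,.03)),{},cams=("wrist",))
c=dict(np.load("b4_wrist.npz"));P,ok=cloud(c);Q=P[ok];m=(np.hypot(Q[:,0]-.5485,Q[:,1]+.1945)<.036)&(Q[:,2]>.078)
A=np.c_[Q[m,:2]-[.5485,-.1945],np.ones(m.sum())];print(np.linalg.lstsq(A,Q[m,2],rcond=None)[0])
E
```

```text
t 26.27 tcp [ 0.547  -0.1948  0.1323] rpy [179.72   0.13 -87.03] w 0.0701 f [ 0.8 -0.1 -0.4]
wrist pot hex [ 0.5493 -0.1941] 2.957840782927991 0.03251792545926899 1737
[-0.0039 -0.0058  0.0851]
```

View pics/b5_wrist.png

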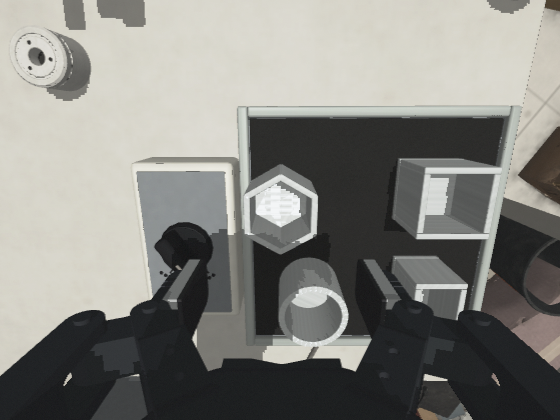

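step_arm --pt "0.067 0.002 0 -0.03 0" --pt "0.067 0 0 -0.036 0" --pt "0.067 0 0 -0.03 0" --pt "0.067 0 0 -0.01 0" --pt "0.067 0 0 0 0" --pt "0.045 0 0 0 0" --pt "0.045 0 0 0 0" --pt "0.045 0 0 0 0"

```text
time: 26.98
tcp_pos: [0.5525, -0.1962, 0.0308]
orientation: [-179.8, -0.1, -87.1]
ft_force: [0.9, 0.3, 1.4]
width: 0.0544
```

step_arm --pt "0.045 0 0 0 0" --pt "0.045 0 0 0.015 0" --pt "0.045 0 0 0.01 0" --pt "0.045 0.006 -0.016 0 0" --pt "0.045 0.006 -0.015 0 0" --pt "0.045 0 0 0 0" --pt "0.045 0 0 -0.015 0" --pt "0.045 0 0 -0.004 0"

```text
time: 27.65
tcp_pos: [0.5615, -0.2265, 0.0334]
orientation: [179.9, 0.0, -87.1]
ft_force: [-0.7, -0.2, -3.0]
width: 0.0544
```

step_arm --pt "0.045 0 0 -0.004 0" --pt "0.045 0 0 -0.002 0" --pt "0.045 0 0 0 0" --pt "0.045 0 0 0 0"

```text
time: 27.98
tcp_pos: [0.5616, -0.2261, 0.0308]
orientation: [179.9, -0.0, -87.1]
ft_force: [-7.3, 1.4, 14.0]
width: 0.0546
```

step_arm --pt "0.07 0 0 0 0" --pt "0.07 0 0 0 0" --pt "0.07 0 0 0 0" --pt "0.07 0 0 0.02 0" --pt "0.06 0 0 0.035 0" --pt "0.05 0 0 0.035 0" --pt "0.05 -0.005 0.025 0.02 0" --pt "0.05 -0.005 0.035 0 0"

```text
time: 28.65
tcp_pos: [0.5561, -0.1704, 0.1433]
orientation: [-179.5, -0.3, -87.5]
ft_force: [1.0, 0.9, 0.0]
width: 0.0496
```

step_arm --pt "0.05 -0.005 0.035 0 0.02" --pt "0.05 -0.005 0.035 0 0.02" --pt "0.05 -0.005 0.035 0 0.02" --pt "0.05 -0.005 0.035 0 0.02" --pt "0.05 -0.005 0.035 0 0.02" --pt "0.05 -0.005 0.035 0 0.013" --pt "0.05 -0.005 0.035 0 0" --pt "0.05 -0.005 0.035 0 0"

```text
time: 29.32
tcp_pos: [0.5121, 0.1151, 0.1385]
orientation: [-180.0, -0.0, -80.6]
ft_force: [0.1, -0.9, 0.3]
width: 0.0501
```

step_arm --pt "0.05 -0.006 0.025 0 0" --pt "0.05 0 0 0 0" --pt "0.05 0 0 0 0" --pt "0.05 0 0 0 0"

```text
time: 29.65
tcp_pos: [0.5067, 0.1376, 0.1382]
orientation: [180.0, -0.0, -80.6]
ft_force: [0.5, -0.8, 0.2]
width: 0.0502
```

```bash
python3 -W ignore - <<'E'
from look import *
look("c1",{},dict(round=(.505,.139),square=(.5025,.321),oblong=(.607,.331),hex=(.3945,.3295)),cams=("wrist",))
look("c1",dict(square=(.5664,-.3252,.03),oblong=(.4688,-.3286,.03),hex=(.5608,-.226,.03),round=(.4627,-.2254,.03)),dict(square=(.5025,.321),oblong=(.607,.331),hex=(.3945,.3295)),cams=("top",))
E
```

```text
t 29.65 tcp [0.5067 0.1376 0.1382] rpy [179.99  -0.04 -80.64] w 0.0502 f [ 0.5 -0.8  0.2]
wrist lid round [0.5049 0.139 ] 10.07097893619661 9.542015939687417 0.0
wrist lid square [0.5026 0.321 ] 148.6728469045734 149.35534281711108 0.0005353117250564923
wrist lid oblong [0.6079 0.3291] 37.34608838066177 36.79605073953891 0.0007845241560639247
wrist lid hex [0.395  0.3291] 35.38147879465319 35.86312521714035 0.0017767212629129568
t 29.7 tcp [0.5069 0.137  0.1382] rpy [179.98  -0.05 -80.72] w 0.0501 f [ 0.3 -0.1 -0.4]
top pot square [ 0.5624 -0.3252] 2.6909078224821172 0.12570263495753561 160
top pot oblong [ 0.4659 -0.3281] 3.288989958145953 0.11068044382101626 150
top pot hex [ 0.5573 -0.2266] 1.9464805748525296 0.15134698069943084 129
top pot round [ 0.4605 -0.226 ] 4.605902204776195 0.10114660217630929 132
top lid square [0.5007 0.3219] 149.75515826353293 147.33303678330063 0.0032995435078833884
top lid oblong [0.6058 0.33  ] 36.832655577133494 39.89237593655065 1.5696354560816457e-05
top lid hex [0.3932 0.3302] 34.09965846600193 35.607132761833356 0.0005942098116220589
```

View pics/c1_wrist.png

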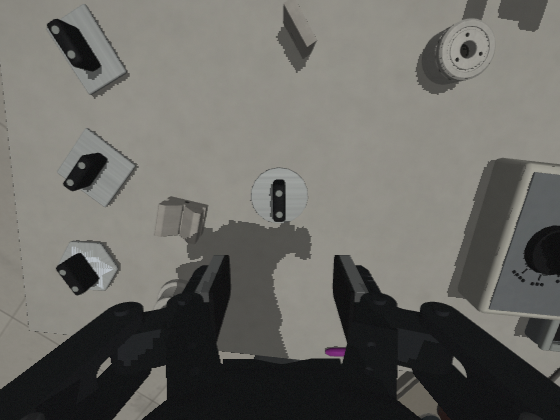

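step_arm --pt "0.04 -0.002 0.002 -0.02 0" --pt "0.035 0 0 -0.036 0" --pt "0.035 0 0 -0.036 0" --pt "0.035 0 0 -0.036 0" --pt "0.035 0 0 -0.02 0" --pt "0.035 0 0 -0.01 0" --pt "0.035 0 0 0 0" --pt "0.035 0 0 0 0"

```text
time: 30.42
tcp_pos: [0.5053, 0.14, -0.0192]
orientation: [-180.0, 0.0, -80.7]
ft_force: [-0.3, 0.7, -0.1]
width: 0.0352
```

step_arm --pt "0.0 0 0 0 0" --pt "0.0 0 0 0 0" --pt "0.0 0 0 0 0" --pt "0.0 0 0 0 0" --pt "0.0 0 0 0 0" --newtons 60

```text
time: 30.83
tcp_pos: [0.5061, 0.1407, -0.0179]
orientation: [-179.8, -0.0, -80.6]
ft_force: [0.0, 0.0, 7.2]
width: 0.0105
```

```bash
python3 -W ignore - <<'E'
from look import *
look("c2",{},{},cams=("wrist",))
E
```

```text
t 30.83 tcp [ 0.5061  0.1407 -0.0179] rpy [-179.8    -0.01  -80.63] w 0.0105 f [0.  0.  7.2]
```

View pics/c2_wrist.png

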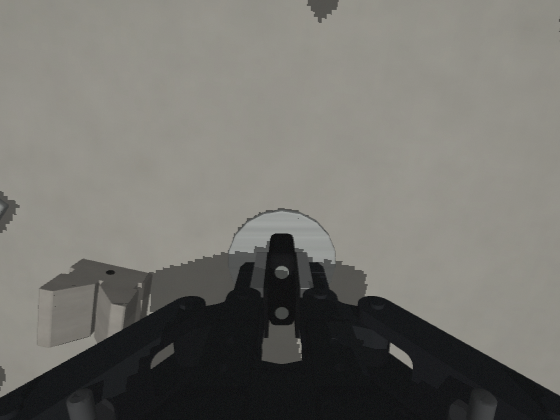

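step_arm --pt "0.0 0 0 0.015 0" --pt "0.0 0 0 0.035 0" --pt "0.0 0 0 0.035 0" --pt "0.0 0 0 0.035 0" --pt "0.0 -0.004 -0.025 0.02 0" --pt "0.0 -0.004 -0.033 0 0" --pt "0.0 -0.004 -0.034 0 0" --pt "0.0 -0.004 -0.034 0 0"

```text
time: 31.55
tcp_pos: [0.4884, 0.0132, 0.1215]
orientation: [-179.9, -0.1, -80.6]
ft_force: [0.8, -0.5, -1.8]
width: 0.0105
```

step_arm --pt "0.0 -0.004 -0.034 0 0" --pt "0.0 -0.004 -0.034 0 0" --pt "0.0 -0.004 -0.034 0 0" --pt "0.0 -0.004 -0.034 0 0" --pt "0.0 -0.004 -0.034 0 0" --pt "0.0 -0.004 -0.034 0 0" --pt "0.0 -0.004 -0.034 0 0" --pt "0.0 0 0 0 0"

```text
time: 32.22
tcp_pos: [0.4586, -0.232, 0.1205]
orientation: [179.9, -0.2, -81.3]
ft_force: [0.1, -1.1, -1.0]
width: 0.0109
```

step_arm --pt "0.0 0 0 0 0" --pt "0.0 0 0 0 0" --pt "0.0 0 0 0 0"

```text
time: 32.47
tcp_pos: [0.4608, -0.222, 0.1206]
orientation: [-180.0, 0.0, -80.5]
ft_force: [0.5, 0.4, -0.4]
width: 0.0109
```

```bash
python3 -W ignore - <<'E'
from look import *
look("c3",{},{},cams=("wrist","side"))
E
```

```text
t 32.47 tcp [ 0.4608 -0.222   0.1206] rpy [-179.98    0.01  -80.47] w 0.0109 f [ 0.5  0.4 -0.4]
```

View pics/c3_wrist.png

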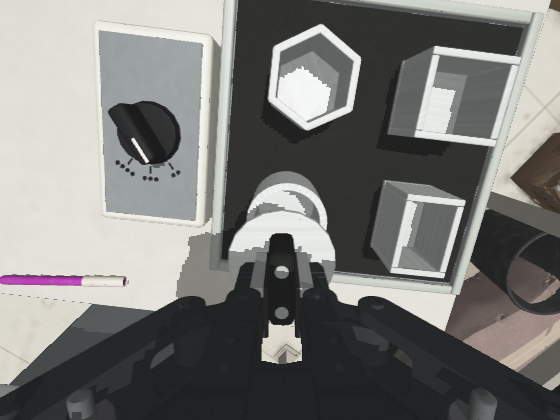

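step_arm --pt "0.0 0 0 0 0" --pt "0.0 0 0 0 0" --pt "0.0 0 0 0 0"

```text
time: 32.82
tcp_pos: [0.4607, -0.2232, 0.1204]
orientation: [-180.0, -0.0, -80.6]
ft_force: [1.0, -0.1, -0.8]
width: 0.0107
```

```bash
cat > held.py <<'E'
from look import *
def held(tag,name,dz=.029):
    o=status.get_obs(); tcp=o["tcp_pos"]; y=np.radians(o["orientation"][2])
    print("t",o["time"],"tcp",tcp,o["orientation"].round(2),o["width"])
    c=camera("wrist"); np.savez(f"{tag}_wrist.npz",**c); cv2.imwrite(f"pics/{tag}_wrist.png",c["frame"][:,:,::-1])
    P,ok=cloud(c); r=P[ok]-tcp
    a=r@[np.cos(y),np.sin(y),0]; b=r@[-np.sin(y),np.cos(y),0]
    m=(abs(r[:,2]-dz)<.004)&(abs(a)<.045)&(abs(b)<.05)&(b>0)
    print("n",m.sum(),"z",np.median(r[m,2]),"bmax",np.percentile(b[m],99),b[m].max(),"a",a[m].min(),a[m].max())
    p=np.c_[a[m],b[m]]
    # boundary fit: offset in b, a and yaw so that hull edge matches outline
    h=cv2.convexHull((p*1000).astype(np.float32)).reshape(-1,2)/1000
    hp=h[h[:,1]>.004]
    def cost(v):  # lid x axis = b, lid y = -a
        d=hp-v[:2]; cc,s=np.cos(v[2]),np.sin(v[2])
        q=np.c_[d[:,1],-d[:,0]]; q=np.c_[q@[cc,s],q@[-s,cc]]
        return np.sum(np.minimum(abs(sdf(name,q)),.003)**2)*1e6+ (v[2]/np.radians(5))**2*.1
    r_=minimize(cost,[0,0,0.0],method="Nelder-Mead",options=dict(initial_simplex=[[0,0,0],[.003,0,0],[0,.003,0],[0,0,.05]]))
    v=r_.x; off=v[0]*np.array([np.cos(y),np.sin(y)])+v[1]*np.array([-np.sin(y),np.cos(y)])
    print("offset a,b,yaw",v[:2],np.degrees(v[2]),"cost",r_.fun,len(hp),"world lid",tcp[:2]+off,"off",off)
    return c
E
python3 -W ignore - <<'E'
from held import *
held("c4","round")
E
```

```text
t 32.8167 tcp [ 0.4607 -0.2232  0.1204] [-180.     -0.01  -80.56] 0.010706602446747258
n 3466 z 0.029001422898691426 bmax 0.026840336006203128 0.027665496277709513 a -0.02818648829860523 0.028978140566294965
offset a,b,yaw [ 0.0003 -0.0015] -0.002228167128443849 cost 0.6818426998066217 22 world lid [ 0.4593 -0.2237] off [-0.0014 -0.0005]
```

step_arm --pt "0.0 0.0027 -0.0025 -0.02 0" --pt "0.0 0 0 -0.022 0" --pt "0.0 0 0 0 0" --pt "0.0 0 0 0 0" --pt "0.0 0 0 -0.008 0" --pt "0.0 0 0 0 0" --pt "0.0 0 0 -0.004 0" --pt "0.0 0 0 0 0"

```text
time: 33.53
tcp_pos: [0.4632, -0.2262, 0.0664]
orientation: [-180.0, -0.0, -80.6]
ft_force: [-0.1, 0.7, -0.9]
width: 0.0108
```

step_arm --pt "0.0 0 0 -0.003 0" --pt "0.0 0 0 0 0" --pt "0.0 0 0 -0.002 0" --pt "0.0 0 0 -0.001 0" --pt "0.0 0 0 0 0" --pt "0.0 0 0 0 0"

```text
time: 34.03
tcp_pos: [0.4637, -0.2264, 0.0621]
orientation: [-180.0, -0.1, -80.6]
ft_force: [-4.7, 1.1, 12.2]
width: 0.0105
```

step_arm --pt "0.03 0 0 0 0" --pt "0.03 0 0 0 0" --pt "0.03 0 0 0 0" --pt "0.03 0 0 0.02 0" --pt "0.03 0 0 0.03 0" --pt "0.05 0 0 0.03 0" --pt "0.05 0.002 0.02 0.01 -0.03" --pt "0.05 0.002 0.035 0 -0.05"

```text
time: 34.7
tcp_pos: [0.4694, -0.1752, 0.1532]
orientation: [-179.7, -0.2, -85.8]
ft_force: [0.6, 1.3, -0.3]
width: 0.0498
```

step_arm --pt "0.05 0.002 0.035 0 -0.05" --pt "0.05 0.002 0.035 0 -0.05" --pt "0.05 0.002 0.035 0 -0.05" --pt "0.05 0.002 0.035 0 -0.05" --pt "0.05 0.002 0.035 0 -0.05" --pt "0.05 0.002 0.035 0 -0.05" --pt "0.05 0.002 0.035 0 -0.05" --pt "0.05 0.002 0.035 0 -0.05"

```text
time: 35.37
tcp_pos: [0.483, 0.1104, 0.1502]
orientation: [-180.0, -0.0, -108.3]
ft_force: [0.7, 0.5, -1.4]
width: 0.05
```

step_arm --pt "0.05 0.003 0.035 0 -0.05" --pt "0.05 0.003 0.035 0 -0.05" --pt "0.05 0.003 0.035 0 -0.05" --pt "0.05 0.003 0.035 0 -0.05" --pt "0.05 0.004 0.035 0 -0.03" --pt "0.05 0.003 0.034 0 0" --pt "0.05 0 0 0 0" --pt "0.05 0 0 0 0"

```text
time: 36.03
tcp_pos: [0.4958, 0.2764, 0.147]
orientation: [179.7, -0.3, -117.8]
ft_force: [0.8, -0.8, -0.9]
width: 0.0496
```

```bash
python3 -W ignore - <<'E'
from look import *
look("d1",{},dict(square=(.5025,.321),oblong=(.607,.331),hex=(.3945,.3295)),cams=("wrist",))
look("d1",dict(square=(.5664,-.3252,.03),oblong=(.4688,-.3286,.03),hex=(.5608,-.226,.03)),dict(round=(.462,-.226,.08),square=(.5025,.321),oblong=(.607,.331),hex=(.3945,.3295)),cams=("top","side"))
E
```

```text
t 36.03 tcp [0.4958 0.2764 0.147 ] rpy [ 179.66   -0.33 -117.77] w 0.0496 f [ 0.8 -0.8 -0.9]
wrist lid square [0.5024 0.3213] 148.92661265627893 149.46543348040802 0.0
wrist lid oblong [0.6076 0.3295] 37.145312130243525 37.244421683842404 0.00026121230714619165
wrist lid hex [0.3949 0.3294] 35.4271166774858 36.538337865407186 0.000589017356630301
t 36.08 tcp [0.4966 0.2735 0.1469] rpy [ 179.65   -0.38 -118.02] w 0.05 f [-0.6  0.2 -0.3]
top pot square [ 0.5626 -0.3249] 2.8998066382201984 0.13955562531179663 159
top pot oblong [ 0.4659 -0.3282] 2.5442056891498623 0.10174600562268014 141
top pot hex [ 0.5573 -0.2265] 2.5483436679684184 0.09219029641848983 129
top lid round [ 0.4605 -0.2268] 5.157423331419039 8.29058904813013 0.0132325428947752
top lid square [nan nan] nan nan nan
top lid oblong [0.6058 0.327 ] 44.037469449495944 33.40917217868281 0.000562963300627894
top lid hex [nan nan] nan nan nan
side pot square [ 0.564  -0.3218] 3.1059634985716684 1.6263743590045925 127
side pot oblong [ 0.4671 -0.3251] 1.1558181817779294 2.1132200640191035 123
side pot hex [ 0.5591 -0.2221] 6.971361944529946 1.147063075652852 118
side lid round [ 0.4619 -0.2216] 10.755063723244405 11.397940719266103 0.9331044624170904
side lid square [0.5027 0.3245] 148.0352962896324 148.82787263263256 0.04884608472031253
side lid oblong [0.608  0.3327] 36.79571565475166 38.01302959060317 0.12927819933778797
side lid hex [0.3953 0.3328] 36.14081245830846 35.300756980653034 0.04173833941927574
```

View pics/d1_side.png

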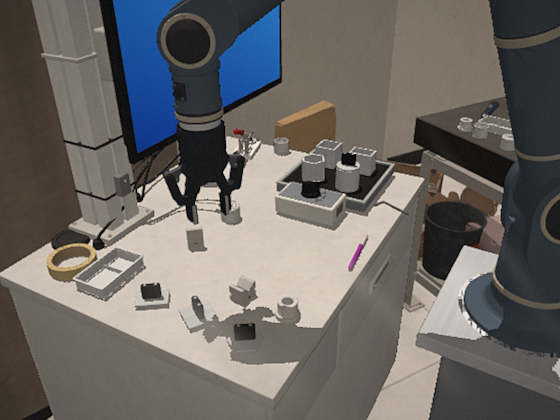

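View pics/d1_wrist.png

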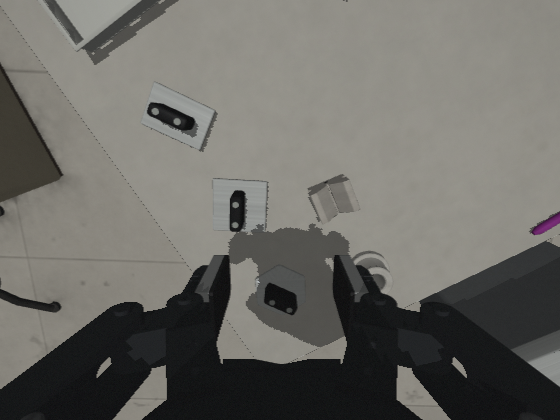

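step_arm --pt "0.05 0.002 0.016 0 -0.02" --pt "0.05 0.002 0.016 0 -0.02" --pt "0.05 0.002 0.016 0 -0.015" --pt "0.05 0 0 0 0" --pt "0.05 0 0 0 0" --pt "0.05 0 0 0 0"

```text
time: 36.68
tcp_pos: [0.5043, 0.3171, 0.1472]
orientation: [179.6, -0.4, -121.6]
ft_force: [-0.6, -0.8, -1.1]
width: 0.0498
```

```bash
python3 -W ignore - <<'E'
from look import *
look("d2",{},dict(square=(.5025,.321),oblong=(.607,.331),hex=(.3945,.3295)),cams=("wrist",))
E
```

```text
t 36.68 tcp [0.5043 0.3171 0.1472] rpy [ 179.65   -0.38 -121.59] w 0.0498 f [-0.6 -0.8 -1.1]
wrist lid square [0.5026 0.3216] 149.91492503406013 149.28606474715303 9.325880744220468e-05
wrist lid oblong [0.6075 0.3295] 37.230203423352464 37.45298119864563 6.677605233839169e-06
wrist lid hex [0.3948 0.3298] 35.102043425643416 32.65546039053382 0.0008152409218560188
```

step_arm --pt "0.04 -0.0015 0.004 -0.02 0.01" --pt "0.035 0 0 -0.036 0" --pt "0.035 0 0 -0.036 0" --pt "0.035 0 0 -0.036 0" --pt "0.035 0 0 -0.025 0" --pt "0.035 0 0 -0.013 0" --pt "0.035 0 0 0 0" --pt "0.035 0 0 0 0"

```text
time: 37.4
tcp_pos: [0.503, 0.3227, -0.0181]
orientation: [179.7, -0.3, -121.0]
ft_force: [0.4, 0.5, -0.2]
width: 0.0352
```

step_arm --pt "0.0 0 0 0 0" --pt "0.0 0 0 0 0" --pt "0.0 0 0 0 0" --pt "0.0 0 0 0 0" --pt "0.0 0 0 0 0"

```text
time: 37.82
tcp_pos: [0.504, 0.3243, -0.0163]
orientation: [179.8, -0.1, -120.9]
ft_force: [-0.7, -1.6, 5.8]
width: 0.0105
```

step_arm --pt "0.0 0 0 0.015 0" --pt "0.0 0 0 0.035 0" --pt "0.0 0 0 0.036 0" --pt "0.0 0 0 0.036 0" --pt "0.0 0.003 -0.02 0.024 0.02" --pt "0.0 0.003 -0.032 0 0.03" --pt "0.0 0.003 -0.033 0 0.03" --pt "0.0 0.003 -0.033 0 0.03"

```text
time: 38.48
tcp_pos: [0.5145, 0.205, 0.1289]
orientation: [179.7, -0.2, -114.4]
ft_force: [0.8, -0.4, -2.2]
width: 0.0104
```

step_arm --pt "0.0 0.003 -0.033 0 0.035" --pt "0.0 0.003 -0.033 0 0.035" --pt "0.0 0.003 -0.033 0 0.035" --pt "0.0 0.003 -0.033 0 0.035" --pt "0.0 0.003 -0.033 0 0.035" --pt "0.0 0.003 -0.033 0 0.035" --pt "0.0 0.003 -0.033 0 0.035" --pt "0.0 0.003 -0.033 0 0.035"

```text
time: 39.15
tcp_pos: [0.5383, -0.0598, 0.1282]
orientation: [179.7, -0.3, -98.4]
ft_force: [0.9, 0.2, -0.7]
width: 0.0105
```

step_arm --pt "0.0 0.003 -0.033 0 0.035" --pt "0.0 0.003 -0.033 0 0.035" --pt "0.0 0.003 -0.033 0 0.035" --pt "0.0 0.003 -0.033 0 0.035" --pt "0.0 0.003 -0.033 0 0.035" --pt "0.0 0.003 -0.033 0 0.025" --pt "0.0 0 0 0 0" --pt "0.0 0 0 0 0"

```text
time: 39.82
tcp_pos: [0.5557, -0.2591, 0.128]
orientation: [179.7, -0.4, -87.3]
ft_force: [-0.4, 0.8, -0.7]
width: 0.0103
```

step_arm --pt "0.0 0.004 -0.022 0 0" --pt "0.0 0.004 -0.022 0 0" --pt "0.0 0.001 -0.022 0 0.003" --pt "0.0 0 0 0 0" --pt "0.0 0 0 0 0" --pt "0.0 0 0 0 0" --pt "0.0 0 0 0 0" --pt "0.0 0 0 0 0"

```text
time: 40.48
tcp_pos: [0.5658, -0.3204, 0.1275]
orientation: [179.7, -0.3, -86.8]
ft_force: [-0.9, -0.1, -0.6]
width: 0.01
```

```bash
python3 -W ignore - <<'E'
from held import *
held("d4","square")
look("d4",dict(square=(.5641,-.3258,.03),hex=(.56,-.226,.03)),{},cams=("wrist","top"))
E
```

```text
t 40.4833 tcp [ 0.5658 -0.3204  0.1275] [179.67  -0.25 -86.75] 0.010010186579467766
n 4589 z 0.02742549279946499 bmax 0.028067482391461 0.028567231993204625 a -0.02779558735186121 0.028164532934789755
offset a,b,yaw [0.0001 0.0005] -0.9011223633151433 cost 0.6594301475108981 12 world lid [ 0.5662 -0.3205] off [ 0.0005 -0.0001]
t 40.53 tcp [ 0.5657 -0.3208  0.1275] rpy [179.67  -0.27 -86.78] w 0.0103 f [ 0.2  0.  -0.6]
wrist pot square [ 0.5649 -0.3259] 2.9578052885730814 0.034155053569691264 875
wrist pot hex [ 0.5598 -0.2271] 2.7177407881742113 0.03420474441248996 2000
top pot square [ 0.5627 -0.3252] 3.225875338964329 0.10474860873862556 69
top pot hex [ 0.5572 -0.2266] 2.307143065781306 0.05801732728118656 134
```

View pics/d4_wrist.png

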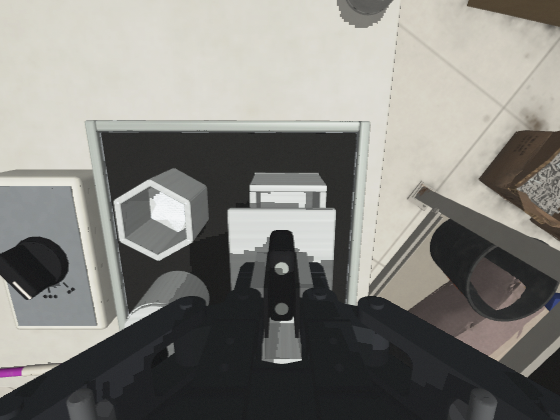

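step_arm --pt "0.0 -0.0015 -0.005 -0.02 0" --pt "0.0 0 0 -0.025 0" --pt "0.0 0 0 -0.006 0" --pt "0.0 0 0 0 0" --pt "0.0 0 0 0 0" --pt "0.0 0 0 0 0"

```text
time: 41.13
tcp_pos: [0.5648, -0.3279, 0.0778]
orientation: [179.8, -0.4, -86.9]
ft_force: [-0.4, 0.3, -0.3]
width: 0.0104
```

step_arm --pt "0.0 0 0.001 -0.003 0" --pt "0.0 0 0 0 0" --pt "0.0 0 0 0 0" --pt "0.0 0 0 0 0"

```text
time: 41.47
tcp_pos: [0.564, -0.3265, 0.0739]
orientation: [179.7, -0.3, -86.9]
ft_force: [-0.0, -0.4, -0.9]
width: 0.0105
```

step_arm --pt "0.0 0 0.0005 -0.004 0" --pt "0.0 0 0 -0.003 0" --pt "0.0 0 0 -0.002 0" --pt "0.0 0 0 0 0" --pt "0.0 0 0 -0.002 0" --pt "0.0 0 0 0 0" --pt "0.0 0 0 0 0"

```text
time: 42.05
tcp_pos: [0.5639, -0.3262, 0.0637]
orientation: [179.7, -0.3, -86.9]
ft_force: [-2.5, 1.6, 6.8]
width: 0.0101
```

step_arm --pt "0.03 0 0 0 0" --pt "0.03 0 0 0 0" --pt "0.03 0 0 0 0" --pt "0.03 0 0 0.02 0" --pt "0.03 0 0 0.03 0" --pt "0.05 0 0 0.03 0" --pt "0.05 -0.008 0.02 0.01 0.02" --pt "0.05 -0.008 0.032 0 0.03"

```text
time: 42.72
tcp_pos: [0.5491, -0.2788, 0.156]
orientation: [180.0, -0.7, -84.3]
ft_force: [0.5, 0.5, -0.4]
width: 0.0502
```

step_arm --pt "0.05 -0.008 0.033 0 0.03" --pt "0.05 -0.008 0.033 0 0.03" --pt "0.05 -0.008 0.033 0 0.03" --pt "0.05 -0.008 0.033 0 0.03" --pt "0.05 -0.008 0.033 0 0.03" --pt "0.05 -0.008 0.033 0 0.03" --pt "0.05 -0.008 0.033 0 0.03" --pt "0.05 -0.008 0.033 0 0.03"

```text
time: 43.38
tcp_pos: [0.4832, -0.0085, 0.1525]
orientation: [179.7, -0.3, -70.2]
ft_force: [0.1, 0.5, -0.1]
width: 0.0501
```

step_arm --pt "0.05 -0.008 0.033 0 0.03" --pt "0.05 -0.008 0.033 0 0.03" --pt "0.05 -0.008 0.033 0 0.03" --pt "0.05 -0.008 0.033 0 0.03" --pt "0.05 -0.008 0.033 0 0.03" --pt "0.05 -0.008 0.033 0 0.03" --pt "0.05 -0.008 0.033 0 0.03" --pt "0.05 0 0 0 0"

```text
time: 44.05
tcp_pos: [0.4256, 0.2285, 0.1526]
orientation: [179.8, -0.1, -57.6]
ft_force: [-0.2, 0.6, 0.4]
width: 0.0502
```

```bash
python3 -W ignore - <<'E'
from look import *
look("e1",{},dict(oblong=(.607,.331),hex=(.3945,.3295)),cams=("wrist",))
look("e1",dict(oblong=(.4688,-.3286,.03),hex=(.5608,-.226,.03)),dict(round=(.462,-.226,.08),square=(.564,-.326,.08),oblong=(.607,.331)),cams=("top","side"))
E
```

```text
t 44.05 tcp [0.4256 0.2285 0.1526] rpy [179.77  -0.12 -57.59] w 0.0502 f [-0.2  0.6  0.4]
wrist lid oblong [nan nan] nan nan nan
wrist lid hex [0.3949 0.3297] 35.447947236413796 35.659392827637305 5.8762857113707155e-05
t 44.1 tcp [0.4266 0.2248 0.1524] rpy [179.69  -0.25 -57.82] w 0.0499 f [-0.6 -0.4  0.2]
top pot oblong [ 0.4659 -0.3281] 2.839643425292593 0.15247235556615538 148
top pot hex [ 0.5573 -0.2266] 2.74177161437553 0.07293234149191358 134
top lid round [ 0.4605 -0.2269] 9.23881545508084 10.344297872841537 0.0
top lid square [ 0.5621 -0.3254] 1.5784109024043005 1.8802525484560704 0.020270409800505488
top lid oblong [0.6057 0.3303] 37.35586733548092 39.713713750856414 0.027583678283997128
side pot oblong [ 0.4672 -0.3249] 3.3089417101001 2.165020830411325 121
side pot hex [ 0.5591 -0.2225] 2.636875958942697 0.8454744879976936 116
side lid round [ 0.4609 -0.2208] 10.31977727716557 10.319722273448036 0.06422378341461377
side lid square [ 0.5627 -0.3207] 0.5951703049096864 3.4984779887602997 0.6343854120227643
side lid oblong [0.6083 0.3326] 35.297351305982176 36.25754725781087 0.2575780400188796
```

View pics/e1_side.png

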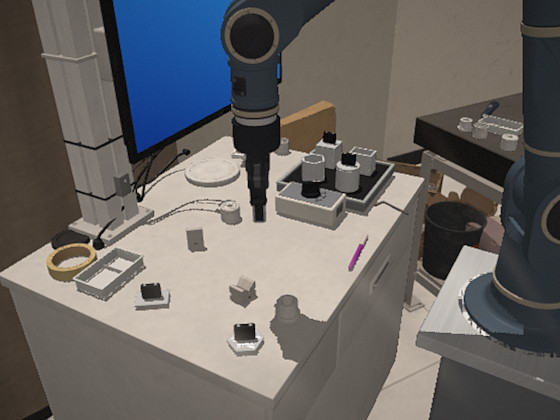

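step_arm --pt "0.05 -0.008 0.026 0 0.02" --pt "0.05 -0.008 0.026 0 0.02" --pt "0.05 -0.008 0.026 0 0.015" --pt "0.05 -0.008 0.026 0 0" --pt "0.05 0 0 0 0" --pt "0.05 0 0 0 0" --pt "0.05 0 0 0 0" --pt "0.05 0 0 0 0"

```text
time: 44.87
tcp_pos: [0.3968, 0.3229, 0.1523]
orientation: [179.6, -0.4, -55.3]
ft_force: [-0.4, -0.8, -0.5]
width: 0.0498
```

```bash
python3 -W ignore - <<'E'
from look import *
look("e2",{},dict(hex=(.3945,.3295)),cams=("wrist",))
E
```

```text
t 44.87 tcp [0.3968 0.3229 0.1523] rpy [179.62  -0.37 -55.3 ] w 0.0498 f [-0.4 -0.8 -0.5]
wrist lid hex [0.3946 0.3299] 35.663526140179954 35.69578578043257 7.877159629976871e-06
```

View pics/e2_wrist.png

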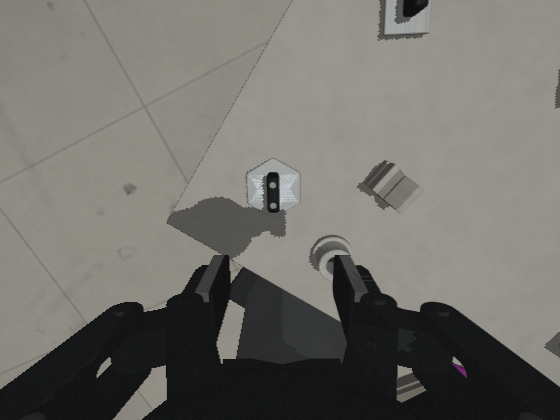

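step_arm --pt "0.04 -0.002 0.007 -0.02 0.015" --pt "0.035 0 0 -0.036 0" --pt "0.035 0 0 -0.036 0" --pt "0.035 0 0 -0.036 0" --pt "0.035 0 0 -0.028 0" --pt "0.035 0 0 -0.015 0" --pt "0.035 0 0 0 0" --pt "0.035 0 0 0 0"

```text
time: 45.58
tcp_pos: [0.3941, 0.3309, -0.0189]
orientation: [179.6, -0.4, -54.3]
ft_force: [0.8, -0.1, 1.0]
width: 0.0349
```

step_arm --pt "0.0 0 0 0 0" --pt "0.0 0 0 0 0" --pt "0.0 0 0 0 0" --pt "0.0 0 0 0 0" --pt "0.0 0 0 0 0"

```text
time: 46.0
tcp_pos: [0.3952, 0.3327, -0.0169]
orientation: [179.8, -0.3, -54.3]
ft_force: [0.1, -0.8, 7.2]
width: 0.0108
```

step_arm --pt "0.0 0 0 0.015 0" --pt "0.0 0 0 0.035 0" --pt "0.0 0 0 0.036 0" --pt "0.0 0 0 0.036 0" --pt "0.0 0.009 -0.02 0.026 -0.02" --pt "0.0 0.0095 -0.032 0 -0.034" --pt "0.0 0.0095 -0.032 0 -0.034" --pt "0.0 0.0095 -0.032 0 -0.034"

```text
time: 46.67
tcp_pos: [0.4316, 0.2151, 0.1306]
orientation: [179.8, -0.3, -61.2]
ft_force: [0.1, -0.4, -1.1]
width: 0.0104
```

step_arm --pt "0.0 0.0095 -0.032 0 -0.034" --pt "0.0 0.0095 -0.032 0 -0.034" --pt "0.0 0.0095 -0.032 0 -0.034" --pt "0.0 0.0095 -0.032 0 -0.034" --pt "0.0 0.0095 -0.032 0 -0.034" --pt "0.0 0.0095 -0.032 0 -0.034" --pt "0.0 0.0095 -0.032 0 -0.034" --pt "0.0 0.0095 -0.032 0 -0.034"

```text
time: 47.33
tcp_pos: [0.5073, -0.0414, 0.1299]
orientation: [179.7, -0.3, -76.9]
ft_force: [0.7, -0.0, -1.1]
width: 0.0102
```

step_arm --pt "0.0 0.0095 -0.032 0 -0.034" --pt "0.0 0.0095 -0.032 0 -0.034" --pt "0.0 0.0095 -0.032 0 -0.034" --pt "0.0 0.0095 -0.032 0 -0.034" --pt "0.0 0.0095 -0.032 0 -0.034" --pt "0.0 0 0 0 0" --pt "0.0 0 0 0 0" --pt "0.0 0 0 0 0"

```text
time: 48.0
tcp_pos: [0.5545, -0.199, 0.1293]
orientation: [179.6, -0.2, -86.5]
ft_force: [-0.1, 0.2, -0.8]
width: 0.0106
```

step_arm --pt "0.0 0.003 -0.014 0 -0.008" --pt "0.0 0.002 -0.014 0 0" --pt "0.0 0 0 0 0" --pt "0.0 0 0 0 0" --pt "0.0 0 0 0 0" --pt "0.0 0 0 0 0" --pt "0.0 0 0 0 0" --pt "0.0 0 0 0 0"

```text
time: 48.67
tcp_pos: [0.5599, -0.2274, 0.1294]
orientation: [179.7, -0.3, -87.0]
ft_force: [-0.1, -0.1, -0.9]
width: 0.0105
```

```bash
python3 -W ignore - <<'E'
from held import *
held("e4","hex",.028)
look("e4",dict(hex=(.5598,-.227,.03)),{},cams=("wrist","top","side"))
E
```

```text
t 48.6667 tcp [ 0.5599 -0.2274  0.1294] [179.65  -0.3  -86.96] 0.010518178660341573
n 3656 z 0.028034526511058894 bmax 0.02896990249288311 0.030161560535387284 a -0.02777793567641102 0.028203967081370424
offset a,b,yaw [ 0.0002 -0.0016] 0.40582084826993275 cost 1.1993087749046316 17 world lid [ 0.5583 -0.2277] off [-0.0015 -0.0003]
t 48.72 tcp [ 0.5599 -0.2275  0.1294] rpy [179.66  -0.3  -86.97] w 0.0107 f [-0.4 -0.2 -2. ]
wrist pot hex [ 0.5597 -0.2266] 2.7093145951824127 0.030546532116453196 931
top pot hex [ 0.5579 -0.2273] 1.1978941451273002 0.010930269736994506 50
side pot hex [ 0.5592 -0.2216] 0.4847192293733244 0.888824454654676 122
```

View pics/e4_wrist.png

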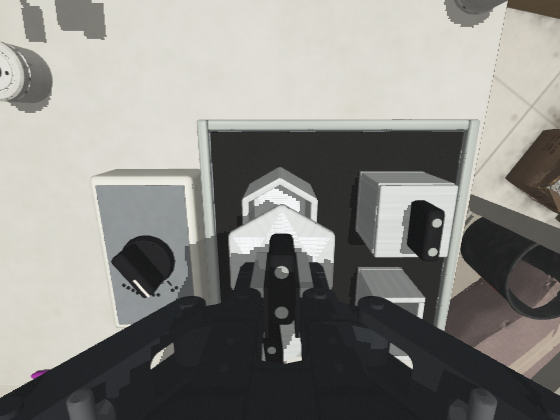

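step_arm --pt "0.0 0.0015 0.001 -0.02 0" --pt "0.0 0 0 -0.025 0" --pt "0.0 0 0 -0.01 0" --pt "0.0 0 0 0 0" --pt "0.0 0 0 0 0" --pt "0.0 0 0 0 0" --pt "0.0 0 0 0 0" --pt "0.0 0 0 0 0"

```text
time: 49.53
tcp_pos: [0.5621, -0.2274, 0.0757]
orientation: [179.8, -0.4, -87.0]
ft_force: [0.2, 0.4, -1.1]
width: 0.0107
```

step_arm --pt "0.0 -0.0005 0.0007 -0.004 0" --pt "0.0 0 0 -0.003 0" --pt "0.0 0 0 -0.003 0" --pt "0.0 0 0 0 0" --pt "0.0 0 0 -0.002 0" --pt "0.0 0 0 -0.0015 0" --pt "0.0 0 0 0 0" --pt "0.0 0 0 0 0"

```text
time: 50.2
tcp_pos: [0.5609, -0.2262, 0.0631]
orientation: [179.7, -0.3, -87.0]
ft_force: [-4.0, 2.0, 13.3]
width: 0.0108
```

step_arm --pt "0.03 0 0 0 0" --pt "0.03 0 0 0 0" --pt "0.03 0 0 0 0" --pt "0.03 0 0 0.02 0" --pt "0.03 0 0 0.03 0" --pt "0.05 0 0 0.03 0" --pt "0.05 0.002 0.02 0.01 0.02" --pt "0.05 0.003 0.032 0 0.035"

```text
time: 50.87
tcp_pos: [0.5674, -0.1791, 0.1545]
orientation: [-180.0, -0.6, -84.2]
ft_force: [1.1, 0.3, 0.1]
width: 0.0498
```

step_arm --pt "0.05 0.003 0.033 0 0.035" --pt "0.05 0.003 0.033 0 0.035" --pt "0.05 0.003 0.033 0 0.035" --pt "0.05 0.003 0.033 0 0.035" --pt "0.05 0.003 0.033 0 0.035" --pt "0.05 0.003 0.033 0 0.035" --pt "0.05 0.003 0.033 0 0.035" --pt "0.05 0.003 0.033 0 0.035"

```text
time: 51.53
tcp_pos: [0.5897, 0.0913, 0.1507]
orientation: [179.6, -0.3, -67.7]
ft_force: [0.0, -1.0, -1.4]
width: 0.0502
```

step_arm --pt "0.05 0.003 0.033 0 0.035" --pt "0.05 0.003 0.033 0 0.035" --pt "0.05 0.003 0.033 0 0.035" --pt "0.05 0.003 0.033 0 0.035" --pt "0.05 0.003 0.033 0 0.035" --pt "0.05 0 0 0 0" --pt "0.05 0 0 0 0" --pt "0.05 0 0 0 0"

```text
time: 52.2
tcp_pos: [0.6047, 0.254, 0.1503]
orientation: [179.6, -0.4, -57.8]
ft_force: [-0.5, -1.1, -0.6]
width: 0.05
```

```bash
python3 -W ignore - <<'E'
from look import *
look("f1",{},dict(oblong=(.607,.331)),cams=("wrist",))
look("f1",dict(oblong=(.4688,-.3286,.03)),dict(round=(.462,-.226,.08),square=(.564,-.326,.08),hex=(.56,-.227,.08)),cams=("top","side"))
E
```

```text
t 52.2 tcp [0.6047 0.254  0.1503] rpy [179.58  -0.36 -57.81] w 0.05 f [-0.5 -1.1 -0.6]
wrist lid oblong [0.608  0.3295] 37.0288804971581 37.030146460386874 6.86276589981477e-05
t 52.25 tcp [0.605  0.253  0.1505] rpy [179.59  -0.37 -57.89] w 0.0503 f [-0.4 -0.4  0.3]
top pot oblong [ 0.4659 -0.328 ] 3.4984885006118986 0.09841826734193632 150
top lid round [ 0.4604 -0.2268] 9.329732063965736 8.91340406035249 0.0007367788663891471
top lid square [ 0.5622 -0.3252] 3.6205450054034998 2.5291085626757877 0.00852562198267579
top lid hex [ 0.5572 -0.2269] 2.5817191991305606 2.993723291672353 0.005828560816066344
side pot oblong [ 0.4674 -0.3249] 2.202085273072896 1.068509677071151 126
side lid round [ 0.4622 -0.221 ] 12.794174161068469 10.4779083898799 0.27721460225501715
side lid square [ 0.5635 -0.3214] 6.235613321103671 6.128718377318279 0.07103301784656077
side lid hex [ 0.5591 -0.2217] 5.6774506347543365 2.4697501795384937 0.15970879541495675
```

View pics/f1_side.png

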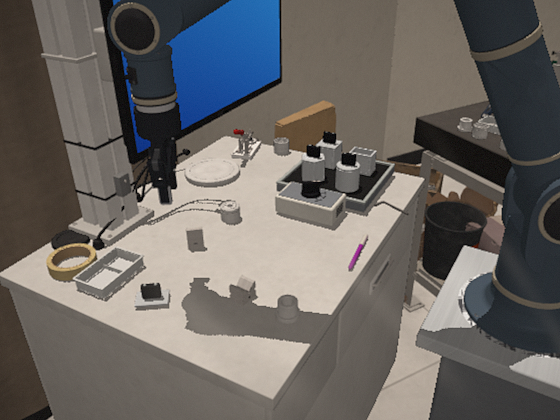

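step_arm --pt "0.05 0.001 0.026 0 0.03" --pt "0.05 0.001 0.026 0 0.03" --pt "0.05 0.001 0.025 0 0.025" --pt "0.05 0 0 0 0" --pt "0.05 0 0 0 0" --pt "0.05 0 0 0 0" --pt "0.05 0 0 0 0"

```text
time: 52.93
tcp_pos: [0.6086, 0.3292, 0.151]
orientation: [179.6, -0.4, -53.1]
ft_force: [0.8, -0.6, -0.0]
width: 0.0499
```

```bash
python3 -W ignore - <<'E'
from look import *
look("f2",{},dict(oblong=(.607,.331)),cams=("wrist",))
E
```

```text
t 52.93 tcp [0.6086 0.3292 0.151 ] rpy [179.63  -0.39 -53.09] w 0.0499 f [ 0.8 -0.6 -0. ]
wrist lid oblong [0.6083 0.3301] 37.14158661527307 37.03150178900762 0.0
```

step_arm --pt "0.04 0 0.001 -0.02 0.003" --pt "0.035 0 0 -0.036 0" --pt "0.035 0 0 -0.036 0" --pt "0.035 0 0 -0.036 0" --pt "0.035 0 0 -0.028 0" --pt "0.035 0 0 -0.014 0" --pt "0.035 0 0 0 0" --pt "0.035 0 0 0 0"

```text
time: 53.65
tcp_pos: [0.6084, 0.3322, -0.0186]
orientation: [179.7, -0.3, -52.8]
ft_force: [-0.7, 0.6, 0.3]
width: 0.0349
```

step_arm --pt "0.0 0 0 0 0" --pt "0.0 0 0 0 0" --pt "0.0 0 0 0 0" --pt "0.0 0 0 0 0" --pt "0.0 0 0 0 0"

```text
time: 54.07
tcp_pos: [0.6096, 0.3335, -0.0166]
orientation: [179.9, -0.4, -52.8]
ft_force: [-0.7, -0.1, 7.4]
width: 0.01
```

step_arm --pt "0.0 0 0 0.015 0" --pt "0.0 0 0 0.035 0" --pt "0.0 0 0 0.036 0" --pt "0.0 0 0 0.036 0" --pt "0.0 -0.005 -0.02 0.03 -0.02" --pt "0.0 -0.007 -0.032 0 -0.03" --pt "0.0 -0.007 -0.033 0 -0.03" --pt "0.0 -0.007 -0.033 0 -0.03"

```text
time: 54.73
tcp_pos: [0.5814, 0.214, 0.1348]
orientation: [179.8, -0.3, -59.1]
ft_force: [0.5, -0.9, -0.7]
width: 0.0105
```

step_arm --pt "0.0 -0.007 -0.033 0 -0.03" --pt "0.0 -0.007 -0.033 0 -0.03" --pt "0.0 -0.007 -0.033 0 -0.03" --pt "0.0 -0.007 -0.033 0 -0.03" --pt "0.0 -0.007 -0.033 0 -0.03" --pt "0.0 -0.007 -0.033 0 -0.03" --pt "0.0 -0.007 -0.033 0 -0.03" --pt "0.0 -0.007 -0.033 0 -0.03"

```text
time: 55.4
tcp_pos: [0.5251, -0.0505, 0.134]
orientation: [179.7, -0.3, -72.9]
ft_force: [1.1, -1.4, -0.9]
width: 0.0102
```

step_arm --pt "0.0 -0.007 -0.033 0 -0.03" --pt "0.0 -0.007 -0.033 0 -0.03" --pt "0.0 -0.007 -0.033 0 -0.03" --pt "0.0 -0.007 -0.033 0 -0.03" --pt "0.0 -0.007 -0.033 0 -0.03" --pt "0.0 -0.007 -0.033 0 -0.03" --pt "0.0 -0.007 -0.033 0 -0.03" --pt "0.0 0 0 0 0"

```text
time: 56.07
tcp_pos: [0.4738, -0.2884, 0.1345]
orientation: [179.7, -0.6, -85.5]
ft_force: [0.1, -0.6, -1.2]
width: 0.0105
```

step_arm --pt "0.0 0 0 0 0" --pt "0.0 0 0 0 0" --pt "0.0 0 0 0 0"

```text
time: 56.32
tcp_pos: [0.4774, -0.2784, 0.1332]
orientation: [179.7, -0.3, -84.7]
ft_force: [-0.2, 1.1, -1.2]
width: 0.0107
```

step_arm --pt "0.0 -0.004 -0.017 0 -0.02" --pt "0.0 -0.003 -0.017 0 -0.02" --pt "0.0 -0.003 -0.016 0 0" --pt "0.0 0 0 0 0" --pt "0.0 0 0 0 0" --pt "0.0 0 0 0 0" --pt "0.0 0 0 0 0" --pt "0.0 0 0 0 0"

```text
time: 56.98
tcp_pos: [0.4672, -0.3293, 0.1329]
orientation: [179.7, -0.3, -87.0]
ft_force: [-0.3, 0.1, 0.4]
width: 0.0109
```

```bash
python3 -W ignore - <<'E'
from held import *
held("f4","oblong",.028)
look("f4",dict(oblong=(.4678,-.3285,.03)),{},cams=("wrist","top","side"))
E
```

```text
t 56.9833 tcp [ 0.4672 -0.3293  0.1329] [179.66  -0.29 -87.04] 0.010868437135567009
n 3390 z 0.027725966944873906 bmax 0.027857670639200364 0.028125245044522684 a -0.020926718549560745 0.02125941852192216
offset a,b,yaw [ 0.0002 -0.0031] 0.19747504143226285 cost 0.7067761397535324 15 world lid [ 0.4641 -0.3297] off [-0.0031 -0.0003]
t 57.03 tcp [ 0.4671 -0.3294  0.1329] rpy [179.66  -0.29 -87.05] w 0.0103 f [ 0.2  0.6 -0.3]
wrist pot oblong [ 0.4677 -0.3289] 2.9754883387066116 0.028514411942897753 799
top pot oblong [ 0.4652 -0.3281] 3.818100992293978 0.10370698076968951 64
side pot oblong [ 0.4671 -0.325 ] 1.4144119755478697 0.8267132071079228 120
```

View pics/f4_wrist.png

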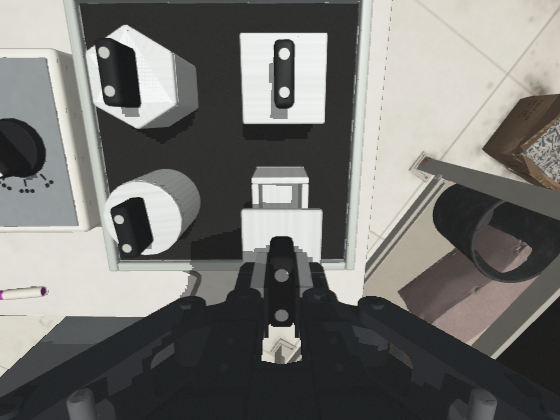

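step_arm --pt "0.0 0.0035 0.0007 -0.02 0" --pt "0.0 0 0 -0.025 0" --pt "0.0 0 0 -0.013 0" --pt "0.0 0 0 0 0" --pt "0.0 0 0 0 0" --pt "0.0 0 0 0 0" --pt "0.0 0 0 0 0" --pt "0.0 0 0 0 0"

```text
time: 57.85
tcp_pos: [0.4711, -0.3301, 0.0762]
orientation: [179.8, -0.4, -87.1]
ft_force: [0.0, -0.1, -0.9]
width: 0.0105
```

step_arm --pt "0.0 -0.0004 0.001 -0.004 0" --pt "0.0 0 0 -0.003 0" --pt "0.0 0 0 -0.003 0" --pt "0.0 0 0 0 0" --pt "0.0 0 0 -0.002 0" --pt "0.0 0 0 -0.0015 0" --pt "0.0 0 0 0 0" --pt "0.0 0 0 0 0"

```text
time: 58.52
tcp_pos: [0.4699, -0.3287, 0.0633]
orientation: [179.7, -0.3, -87.1]
ft_force: [-3.4, 2.6, 13.0]
width: 0.0103
```

step_arm --pt "0.03 0 0 0 0" --pt "0.03 0 0 0 0" --pt "0.03 0 0 0 0" --pt "0.03 0 0 0.02 0" --pt "0.03 0 0 0.035 0" --pt "0.05 -0.005 0 0.035 0" --pt "0.05 -0.005 0.02 0.035 0" --pt "0.05 -0.005 0.03 0.03 0"

```text
time: 59.18
tcp_pos: [0.4546, -0.282, 0.2179]
orientation: [179.7, -0.5, -87.4]
ft_force: [0.5, -0.1, 1.1]
width: 0.0502
```

step_arm --pt "0.05 0 0 0 0" --pt "0.05 0 0 0 0" --pt "0.05 0 0 0 0"

```text
time: 59.43
tcp_pos: [0.4547, -0.2793, 0.2151]
orientation: [179.6, -0.3, -87.1]
ft_force: [-0.0, 0.0, -0.2]
width: 0.0504
```

```bash
cat > chk.py <<'E'
from look import *
def chk(tag,cams=("wrist","side","top")):
    for n in cams:
        c=camera(n); np.savez(f"{tag}_{n}.npz",**c); cv2.imwrite(f"pics/{tag}_{n}.png",c["frame"][:,:,::-1])
        P,ok=cloud(c);Q=P[ok]
        for k,g in dict(round=(.462,-.226),square=(.564,-.326),hex=(.56,-.227),oblong=(.4677,-.3287)).items():
            d=np.hypot(*(Q[:,:2]-g).T); m=(d<.028)&(abs(Q[:,2]-.091)<.008)
            if m.sum()<20: print(n,k,"few",m.sum()); continue
            A=np.c_[Q[m,:2]-g,np.ones(m.sum())]; co=np.linalg.lstsq(A,Q[m,2],rcond=None)[0]
            h=(d<.03)&(Q[:,2]>.105); print(n,k,"plate z",co[2].round(4),"tilt deg",np.degrees(co[:2]).round(2),"handle top",np.percentile(Q[h,2],90).round(4),Q[h,:2].mean(0), fitlid(k,Q,np.array(g),.08)[:2])
E
python3 -W ignore - <<'E'
from chk import *
chk("g1")
E
```

```text
wrist round plate z 0.0913 tilt deg [ 0.03 -0.25] handle top 0.3405 [ 0.4608 -0.2331] (array([ 0.4622, -0.2272]), np.float64(9.628365712493746))
wrist square plate z 0.0912 tilt deg [-0.1  -0.16] handle top 0.1219 [ 0.5634 -0.3252] (array([ 0.5637, -0.3263]), np.float64(3.477501162602465))
wrist hex plate z 0.0911 tilt deg [-0.05  0.03] handle top 0.1219 [ 0.5589 -0.2278] (array([ 0.5591, -0.2268]), np.float64(2.8308203744970513))
wrist oblong plate z 0.0913 tilt deg [-0.21 -0.42] handle top 0.3412 [ 0.4656 -0.3227] (array([ 0.4668, -0.3291]), np.float64(3.0315380822020757))
side round plate z 0.0919 tilt deg [ 2.89 -3.96] handle top 0.4525 [ 0.4549 -0.2358] (array([ 0.4623, -0.2215]), np.float64(10.089713331372678))
side square plate z 0.0916 tilt deg [ 2.71 -1.06] handle top 0.1198 [ 0.5621 -0.3197] (array([ 0.5626, -0.3215]), np.float64(0.2323997533639215))
side hex plate z 0.0916 tilt deg [0.93 0.04] handle top 0.1202 [ 0.5581 -0.2203] (array([ 0.5592, -0.2215]), np.float64(0.28700444298891625))
side oblong plate z 0.0915 tilt deg [ 0.29 -5.27] handle top 0.3485 [ 0.4563 -0.3188] (array([ 0.4667, -0.3234]), np.float64(4.0613316803299995))
top round plate z 0.0905 tilt deg [ 0.26 -0.05] handle top 0.6151 [ 0.457  -0.2346] (array([ 0.4611, -0.2269]), np.float64(7.867826490803026))
top square plate z 0.0908 tilt deg [0.29 0.15] handle top 0.1222 [ 0.561  -0.3242] (array([ 0.5616, -0.3259]), np.float64(2.225981186306342))
top hex plate z 0.0909 tilt deg [ 0.2  -0.08] handle top 0.1237 [ 0.5563 -0.2257] (array([ 0.557 , -0.2267]), np.float64(3.404240267893158))
top oblong plate z 0.0901 tilt deg [-2.  -2.6] handle top 0.6014 [ 0.4606 -0.3132] (array([ 0.4495, -0.3253]), np.float64(65.5520462447829))
```

View pics/g1_wrist.png

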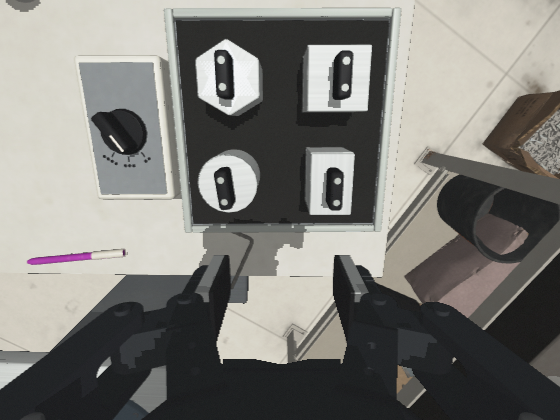

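View pics/g1_side.png

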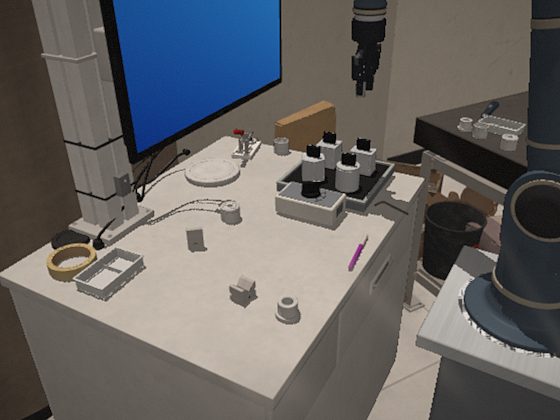

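All four lids are seated, with plate tops at 0.091 m and level. Now the selector.

step_arm --pt "0.05 0.007 0.024 -0.01 0.085" --pt "0.05 0.007 0.024 -0.01 0.085" --pt "0.05 0.007 0.024 -0.01 0.085" --pt "0.05 0.007 0.024 -0.01 0.085" --pt "0.05 0.007 0.024 -0.01 0.085" --pt "0.05 0.007 0.024 -0.01 0.085" --pt "0.05 0.008 0.022 -0.01 0.085" --pt "0.05 0 0 0 0"

```text
time: 60.25
tcp_pos: [0.5047, -0.1081, 0.1425]
orientation: [179.5, 0.0, -52.5]
ft_force: [-0.2, -0.1, 0.8]
width: 0.0501
```

step_arm --pt "0.05 0 0 0 0" --pt "0.05 0 0 0 0" --pt "0.05 0 0 0 0"

```text
time: 60.5
tcp_pos: [0.5048, -0.1151, 0.1456]
orientation: [179.6, -0.3, -53.2]
ft_force: [-0.5, -0.7, 0.1]
width: 0.0499
```

```bash
python3 -W ignore - <<'E'
from look import *
look("k1",cams=("wrist",))
c=dict(np.load("k1_wrist.npz"));P,ok=cloud(c);Q=P[ok]
m=(Q[:,2]>.080)&(Q[:,2]<.09)&(np.hypot(Q[:,0]-.505,Q[:,1]+.1126)<.035); print("grip",Q[m].mean(0),m.sum(),cv2.minAreaRect(Q[m,:2].astype(np.float32)*1000))
E
```

```text
t 60.5 tcp [ 0.5048 -0.1151  0.1456] rpy [179.61  -0.34 -53.22] w 0.0499 f [-0.5 -0.7  0.1]
grip [ 0.5066 -0.1115  0.0847] 824 ((505.58343505859375, -112.04810333251953), (41.85521697998047, 12.947001457214355), 36.99979782104492)
```

View pics/k1_wrist.png

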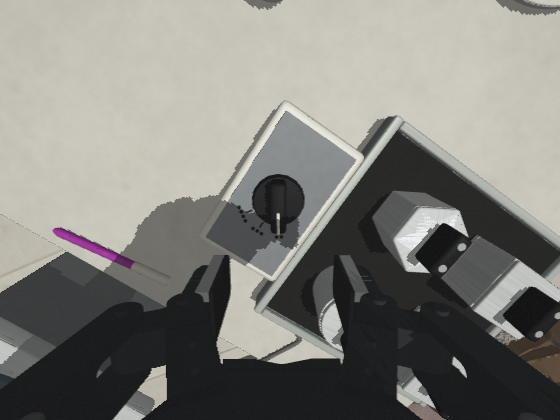

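step_arm --pt "0.035 0.0008 0.003 -0.02 0" --pt "0.035 0 0 -0.035 0" --pt "0.035 0 0 -0.035 0" --pt "0.035 0 0 -0.02 0" --pt "0.035 0 0 -0.009 0" --pt "0.035 0 0 0 0" --pt "0.035 0 0 0 0" --pt "0.035 0 0 0 0"

```text
time: 61.22
tcp_pos: [0.5073, -0.111, 0.0283]
orientation: [179.8, -0.5, -53.1]
ft_force: [-0.0, 0.2, 0.4]
width: 0.0351
```

step_arm --pt "0.005 0 0 0 0" --pt "0.005 0 0 0 0" --pt "0.005 0 0 0 0" --pt "0.005 0 0 0 0" --pt "0.005 0 0 0 0" --newtons 40

```text
time: 61.63
tcp_pos: [0.5071, -0.1107, 0.0283]
orientation: [179.8, -0.4, -53.0]
ft_force: [0.5, -0.9, 6.5]
width: 0.0114
```

step_arm --pt "0.005 0 0 0 -0.075" --pt "0.005 0 0 0 -0.075" --pt "0.005 0 0 0 -0.075" --pt "0.005 0 0 0 -0.075" --pt "0.005 0 0 0 -0.075" --pt "0.005 0 0 0 -0.075" --pt "0.005 0 0 0 -0.075" --pt "0.005 0 0 0 -0.075"

```text
time: 62.3
tcp_pos: [0.5075, -0.112, 0.0283]
orientation: [179.9, -0.4, -87.7]
ft_force: [-0.4, -3.5, 6.3]
width: 0.012
```

step_arm --pt "0.005 0 0 0 -0.075" --pt "0.005 0 0 0 -0.075" --pt "0.005 0 0 0 -0.075" --pt "0.005 0 0 0 -0.075" --pt "0.005 0 0 0 -0.075" --pt "0.005 0 0 0 -0.075" --pt "0.005 0 0 0 -0.075" --pt "0.005 0 0 0 -0.075"

```text
time: 62.97
tcp_pos: [0.507, -0.1132, 0.0283]
orientation: [179.9, -0.4, -122.1]
ft_force: [-0.9, -5.6, 6.8]
width: 0.0119
```

step_arm --pt "0.005 0 0 0 0" --pt "0.005 0 0 0 0" --pt "0.005 0 0 0 0"

```text
time: 63.22
tcp_pos: [0.507, -0.1133, 0.0283]
orientation: [179.9, -0.4, -121.9]
ft_force: [-1.0, -5.4, 5.5]
width: 0.0118
```

Release, lift straight up, and check.

step_arm --pt "0.035 0 0 0 0" --pt "0.035 0 0 0 0" --pt "0.035 0 0 0 0" --pt "0.035 0 0 0.015 0" --pt "0.035 0 0 0.035 0" --pt "0.04 0 0 0.04 0" --pt "0.04 0 0 0.04 0" --pt "0.04 -0.02 -0.02 0.04 0.1"

```text
time: 63.88
tcp_pos: [0.4919, -0.1237, 0.1931]
orientation: [179.8, -0.2, -115.6]
ft_force: [1.0, 0.5, 0.8]
width: 0.0398
```

step_arm --pt "0.04 -0.015 -0.03 0.02 0.12" --pt "0.04 -0.01 -0.03 0 0.12" --pt "0.04 0 -0.03 0 0.12" --pt "0.04 0 -0.02 0 0.12" --pt "0.04 0 0 0 0" --pt "0.04 0 0 0 0" --pt "0.04 0 0 0 0"

```text
time: 64.47
tcp_pos: [0.464, -0.2352, 0.2103]
orientation: [179.6, -0.3, -88.8]
ft_force: [0.1, 1.2, 0.2]
width: 0.0402
```

```bash
python3 -W ignore - <<'E'
from chk import *
print(status.get_obs()["tcp_pos"])
chk("h1")
c=dict(np.load("h1_wrist.npz"));P,ok=cloud(c);Q=P[ok]
m=(Q[:,2]>.080)&(Q[:,2]<.09)&(np.hypot(Q[:,0]-.505,Q[:,1]+.1126)<.035); print("grip",m.sum(),cv2.minAreaRect(Q[m,:2].astype(np.float32)*1000))
a=(dict(np.load("side0.npz")),dict(np.load("h1_side.npz")))
uv=proj(c,[[.505,-.1126,.085]])[0]; u,v=map(int,uv)
cv2.imwrite("pics/h1k.png",cv2.resize(c["frame"][max(v-50,0):v+60,max(u-60,0):u+60,::-1],None,fx=5,fy=5,interpolation=cv2.INTER_CUBIC))
E
```

```text
[ 0.464  -0.2352  0.2103]
wrist round plate z 0.0913 tilt deg [ 0.07 -0.14] handle top 0.3442 [ 0.4766 -0.2233] (array([ 0.4624, -0.227 ]), np.float64(9.415359903537393))
wrist square plate z 0.0913 tilt deg [-0.08 -0.02] handle top 0.1219 [ 0.5636 -0.3243] (array([ 0.5638, -0.3261]), np.float64(3.344975874871892))
wrist hex plate z 0.0911 tilt deg [-0.1  -0.03] handle top 0.1219 [ 0.559  -0.2267] (array([ 0.5592, -0.2267]), np.float64(2.8172935927717333))
wrist oblong plate z 0.0913 tilt deg [-0.   -1.43] handle top 0.1219 [ 0.4682 -0.3271] (array([ 0.4668, -0.3289]), np.float64(2.65646416865016))
side round plate z 0.0914 tilt deg [ 3.09 -4.86] handle top 0.4625 [ 0.4543 -0.214 ] (array([ 0.4607, -0.221 ]), np.float64(10.180106943948175))
side square plate z 0.0917 tilt deg [ 2.19 -1.42] handle top 0.1194 [ 0.562  -0.3202] (array([ 0.5635, -0.3208]), np.float64(3.7191513945547285))
side hex plate z 0.0918 tilt deg [ 1.91 -2.74] handle top 0.1201 [ 0.5583 -0.2198] (array([ 0.5585, -0.2223]), np.float64(0.06317406266114745))
side oblong plate z 0.0919 tilt deg [ 1.09 -8.05] handle to
[... 589 characters left out ...]
                                                             ~~~~~~~~~~~~~^^^^^^^^^^^
    return _quantile_unchecked(
        a, q, axis, out, overwrite_input, method, keepdims, weights)
    return _ureduce(a,
                    func=_quantile_ureduce_func,
    ...<5 lines>...
                    overwrite_input=overwrite_input,
                    method=method)
    r = func(a, **kwargs)
    result = _quantile(arr,
                       quantiles=q,
    ...<2 lines>...
                       out=out,
                       weights=wgt)
    slices_having_nans = np.isnan(arr[-1, ...])
                                  ~~~^^^^^^^^^
IndexError: index -1 is out of bounds for axis 0 with size 0
```

View pics/h1_wrist.png

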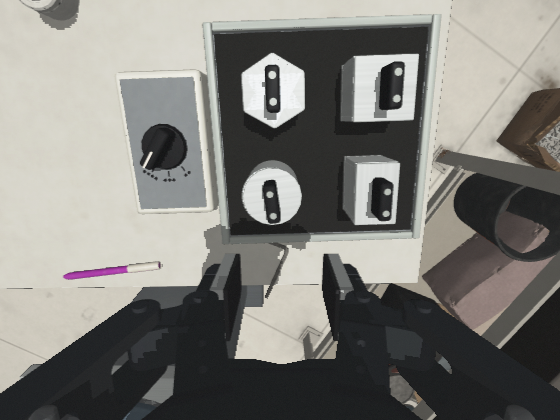

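View pics/h1_side.png

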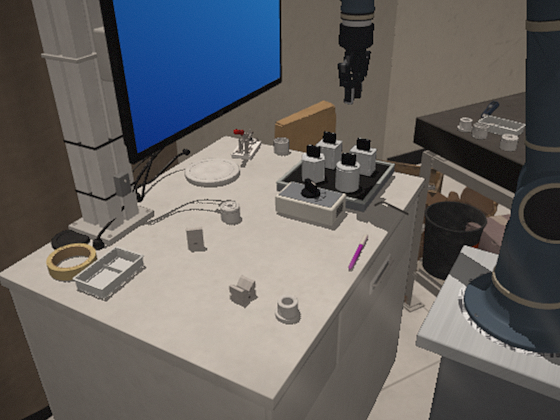

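```bash
python3 -W ignore - <<'E'
from look import *
c=dict(np.load("h1_wrist.npz"));P,ok=cloud(c);Q=P[ok]
m=(Q[:,2]>.080)&(Q[:,2]<.09)&(np.hypot(Q[:,0]-.505,Q[:,1]+.1126)<.035); print("grip",m.sum(),cv2.minAreaRect(Q[m,:2].astype(np.float32)*1000))
cv2.imwrite("pics/h1k.png",cv2.resize(c["frame"][100:200,110:220,::-1],None,fx=5,fy=5,interpolation=cv2.INTER_CUBIC))
# bystanders moved?
A,B=[cloud(dict(np.load(f"{s}_side.npz" if s!="side0" else "side0.npz"))) for s in ("side0","h1")]
for n,g in dict(v=(.466,.234),bush=(.369,.234),partc=(.656,.009),block=(.65,.148)).items():
    o=[]
    for P,ok in (A,B):
        Q=P[ok]; m=(np.hypot(Q[:,0]-g[0],Q[:,1]-g[1])<.04)&(Q[:,2]>.02)&(Q[:,2]<.06); o.append(Q[m].mean(0))
    print(n,o[0],o[1])
E
```

```text
grip 613 ((505.38739013671875, -112.43746185302734), (13.573408126831055, 41.622894287109375), 58.484439849853516)
v [0.4653 0.2359 0.0281] [0.4656 0.236  0.0279]
bush [0.367  0.2377 0.0296] [0.367  0.2378 0.0296]
partc [0.6529 0.0165 0.0317] [0.6528 0.0164 0.0318]
block [0.6488 0.1512 0.0373] [0.6489 0.1512 0.0368]
```

View pics/h1k.png

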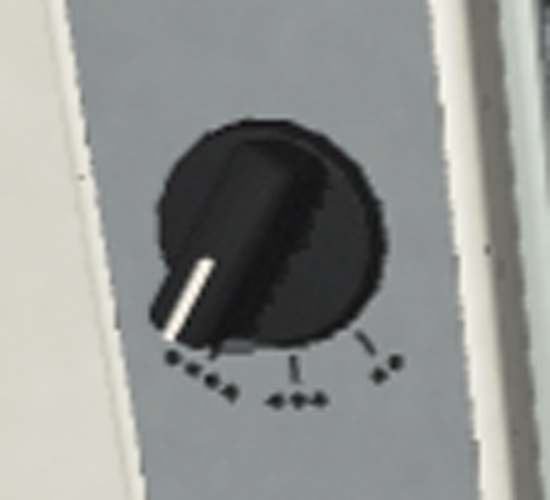

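```bash
python3 -c "
from plant import job,status
job.job_done(); print(status.get_obs()['time'])"
```

```text
the job is handed in; nothing more can be done
the job is handed in; nothing more can be done
```

All four pots are upright on the shaker bed, each closed with its matching lid. The selector was then turned to the four-dot mark, and the job was handed in at about 64 s.

**Lids:** In the last wrist pictures every lid's plate top was at 0.091 m, which is the seated height. Round, square and hex were level. The last oblong tilt fit read 1.4°, probably from pot-wall points in the fit, because its plate and handle heights matched the others and an earlier fit gave under 0.5°.

**Selector:** The bar had turned 68.5° (1.196 rad) from the two-dot mark, and the pointer is on four dots.

**Other things on the bench:** The four bystanders moved less than 1 mm. No lid was left over.

**What went wrong on the way:**
- **TCP reading:** The reported TCP is about 40 mm below the real fingertips, so the first grasp closed above the oblong pot. I corrected for this afterwards.
- **Hex pot:** It was knocked about 3 cm to the rim after being placed, and I put it back before adding its lid.
- **Cameras:** Side-camera positions differed from the wrist camera by up to 5 mm. I relied on the wrist camera.
- **Top camera:** The last check stopped on an error before it finished the top view, so only the round lid was re-checked from the top at the end. The oblong lid's top-view fit before the selector was turned was unusable, because the gripper was partly in the way.

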